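# Load and close a safe-lock wheel barrel

## Robot

A 6-joint arm with a two-finger parallel gripper is mounted at the origin on the work surface. World frame = base frame: x ahead of the robot, y to its left, z up, the work surface at z = 0. Lengths are in m, angles in degrees, forces in N, time in s.
With the tool pointing down it reaches from about 0.375 to 0.9 m from the base axis. Payload 3.1 kg.
Tool frame: the origin (TCP) lies between the finger pads; the fingertips stand 11 mm ahead of it and the grasp point (between the pads) lies 8 mm behind it; z points along the fingers, y is the line along which they close (so a half turn about z gives the same grasp; the last joint's range is limited). The gripper opens to 87 mm and grips with 3 to 60 N. Pads are 19 mm wide; open, the fingers measure 117 mm over their backs; the gripper's body (75 mm by 190 mm) begins 51 mm behind the grasp point.
Start: joints at [66.893, 30.224, 82.088, -0, 67.689, -10.227], TCP at [0.139, 0.609, 0.208] pointing down, gripper open.
Joint ranges: [-176.69, 176.69], [-43.24, 126.21], [12.49, 139.97], [-82, 262], [0, 151.66], [-163.58, 163.58]. Speed limits (degrees/s): [159.86, 159.86, 180, 180, 180, 180].

## Interface

Orientations are given as a 3x3 rotation matrix whose columns are the frame's x, y, z axes.
In Python, from rig import bot, viewer, workorder, nets gives the robot as it stands. The module is installed in compiled form; this text tells all that it offers.
- The arm moves only by the tool move_arm, never from a script. Its argument "increments" is a list of rows, each a list of 7 numbers: the shift along the tool's x, y, z normalised to -1 to 1, where 1 is 0.3 m, then the turn, a rotation vector about the tool's x, y, z normalised to -1 to 1, where 1 is pi rad, then the opening, from 0 (shut) to 1 (fully open). In form: [[tx, ty, tz, wx, wy, wz, grip], ...]. A call has 1 to 10 rows; each row is the pose to reach, as a shift and turn from the pose commanded when the call began, along the tool's axes at that moment, turning the shorter way round; what a row does not reach only later rows make up. A row lasts 1/12 s, in which the tool goes at most 41.7 mm and 7.16 degrees, less where a joint would pass 70% of its speed; a pose out of reach is approached as far as the arm can. A call with a number of a shift or a turn outside -1 to 1 is refused whole. A call with a gripper value outside its range is refused whole. The fingers move at their own pace and stop on an object; the grip force is fixed at half the most. Time passes only in rows, so rows that repeat a pose let the fingers close. It gives the time, the measured TCP pose, the force, the opening and the grip force at its end, in the units of the state.
- bot.read_state(): the state, without advancing time (a new reading comes with each control period).
- viewer.capture(name): name is "side" or "top" or "wrist"; returns a dict with "image" (420x560x3 uint8, blue, green, red), "K" (3x3 intrinsics, pixels), "eye" and "orientation" of the camera in the world. Camera axes: x right, y up, looking along -z (the intrinsics and any distortion apply to the point x, -y, -z); pixel columns grow to the right and rows downward; lengths in m; the calibration is good to about 2 mm. A picture is of the moment at which its call begins. There is no depth.
- workorder.hand_in(): hands the job in; it is judged then, once.
Trained networks look in the newest picture that a camera, given by its name, has taken for a name from the list of things; names that differ only in an ending like _2 or _b are one class to them, and where a whole thing is asked for, a point or a joint stands for the part that bears it (a point fixed in the world has none). Each returns a list of dicts, best first, with "conf" (0 to 1); they miss things now and then, are a little off and sometimes report something else, mostly with a low value. They report only what shows in the picture. A call takes as long as a camera call. They do not tell look-alikes from the thing itself.
- nets.find_in(camera, thing): "location" ([column, row] in pixels, amid what is visible of it).
The state is a dict: "time_s": time; "joint_positions": joint angles; "qvel": joint speeds; "tau": joint torques, N m; "position": TCP position; "tcp_rot": TCP orientation; "force": force on the tool from outside, world axes, zero at the start; "moment": the same for the moment, N m; "opening": opening from 0.0 (shut) to 1.0 (fully open); "grasp_force": force on a finger pad.
Only numpy, scipy, OpenCV 4.12 (cv2) and the standard library are available. Lean on these libraries where they do the work, as an engineer would, in place of code of your own. Each camera call takes 0.05 s, during which the arm holds its last target. There are 200 camera calls.

## Task

Assemble the lock barrel in the green leaning stand: drop in the brass combination wheel, hub up, then the black spacer over it, hub up, and when both lie home put on the steel retaining ring with its pins in the marked gaps and screw it clockwise until it is fully down and clamps them. Let go, and leave the padlock, the change key and the brass escutcheon where they lie.

Things in the scene. Friction and masses are not known exactly. Their poses are not given: they have to be found in the camera images.
- stand: Fixed green steel stand, foot 150 x 146 mm; origin on the counter under its middle. It holds the lock barrel between two cheeks, leaning 30 degrees from vertical towards the stand's -x side (roughly towards the robot).
- barrel: Fixed bare-aluminium lock barrel, 116 mm across, 75 mm long; origin at the centre of its outer bottom, z along its axis out of the mouth. Bore 88 mm across, flat floor 63 mm below the mouth. In its top 27 mm it widens to 106 mm across behind four thread lips; between the lips (inner opening 88 mm, tops level with the mouth) are four gaps, 30 degrees wide.
- mouth (a point): Centre of the barrel's open mouth, about 110 mm above the counter. z is the barrel's axis, out of the mouth; x and y are square to it, y level. The middles of the four gaps between the thread lips lie at +x, +y, -x and -y, each marked by a red block on the rim.
- thread (a point): Point on the barrel's axis, 10 mm below the mouth, axes as the mouth: level of the four coarse thread grooves, which run clockwise as seen looking into the mouth. A ring pin let into a gap rests on the groove's start; turning clockwise it stays level for 5 degrees, falls 6 mm over the next 40 degrees, runs level again and meets a stop at about 55 degrees.
- wheel_mid (a point): Brass combination wheel, 0.2 to 0.4 kg, lying hub up: disc 80 mm across, 10 mm thick, with dark dots and one black notch; central round hub on top, 22 mm across and 24 mm tall, to hold it by. Total height 34 mm. The point is on its axis, 17 mm above its underside; z points up the hub. Home on the barrel floor, it is 46 mm below the mouth.
- spacer_mid (a point): Black spacer, 0.2 to 0.4 kg, hub up: a cap 80 mm across, 32 mm tall, hollow below (64 mm wide, 28 mm deep: goes over the wheel's hub), flat on top with a round hub 22 mm across, 24 mm tall, to hold it by. Total height 56 mm. The point is on its axis, 28 mm above its underside; z points up the hub. Home on the wheel, it is 25 mm below the mouth.
- ring_mid (a point): Centre of the steel retaining ring, 0.2 to 0.4 kg: flange 83 mm across, 10 mm thick, and a round ribbed collar 58 mm across above it, to grip it by; total height 55 mm, 40 mm hole right through. The point is on its axis, 27.5 mm above its underside, z up. Let into the gaps, not yet turned, it is 12.5 mm above the mouth; screwed fully down, 6.5 mm.
- ring: The same ring, origin at the centre of its underside. Four brass pins, 8 mm thick, stick out of the flange along its +x, +y, -x and -y axes to 50.5 mm from the axis, 5 mm above the underside; a red mark on the flange shows each. The spacer's hub goes up inside the ring's hole.
- padlock: Bystander: rusty cylinder padlock lying down, about 75 x 95 mm, 48 mm tall; origin under its cylinder.
- change_key: Bystander: black steel change key, 160 mm long, 10 mm thick, lying along its x axis; origin near its middle, underneath.
- escutcheon: Bystander: polished brass escutcheon plate, 110 x 65 mm, 9 mm thick, lying flat; origin underneath its centre.
- wheel: The same part as wheel_mid; origin at the centre of its underside, same axes.
- spacer: The same part as spacer_mid; origin at the centre of its underside, same axes.
Not all that is in view belongs to the job. Several things look just like the wheel: the one meant starts farthest from the robot's base.

How it is judged:
By the outcome, as a careful person would: the job done as asked, in the order asked, and still so for the second after the job is handed in, with the robot touching nothing.
It also fails if it takes over 72 s, if anything falls off the work surface, if the arm or the gripper's body presses on something with over 40 N, if the wrist force passes 120 N, or if a joint passes its speed limit or range.

## Working session

There is one attempt and no reset: what is moved stays moved. The work goes in short steps, Python scripts to look and compute and a tool call to move; the robot and the scene stay as the last step left them, time stands still between calls to the robot, and variables do not carry over. Pictures are saved under pics/ and viewed, at most 10 in all, crops included, and the job is handed in when it is done.

Besides the shell and the picture viewer there is one more tool, called after ">>>" by a JSON object that holds its "api" and its "payload", one argument or row to a line. move_arm: Moves the arm, as the interface text tells. Its arguments: {"type":"object","properties":{"increments":{"type":"array"}},"required":["increments"]}

```bash
mkdir -p pics
cat > h.py <<'E'
import numpy as np, cv2
from rig import bot, viewer, workorder, nets
def cap(n,save=None):
    c=viewer.capture(n)
    if save: cv2.imwrite('pics/'+save+'.png',c['image'])
    return c
def ray(c,px):
    K=np.array(c['K']);d=np.linalg.solve(K,[px[0],px[1],1.]);d=np.array([d[0],-d[1],-d[2]])
    return np.array(c['eye']),np.array(c['orientation'])@d
def at_z(c,px,z):
    e,d=ray(c,px);return e+d*(z-e[2])/d[2]
def proj(c,p):
    q=np.array(c['orientation']).T@(np.array(p)-np.array(c['eye']));q=np.array(c['K'])@[q[0],-q[1],-q[2]];return q[:2]/q[2]
def tri(obs):
    A=np.zeros((3,3));b=np.zeros(3)
    for c,px in obs:
        e,d=ray(c,px);d=d/np.linalg.norm(d);P=np.eye(3)-np.outer(d,d);A+=P;b+=P@e
    return np.linalg.solve(A,b)
E
python3 - <<'E'
from h import *
print(bot.read_state())
cs={}
for n in ['top','side','wrist']:
    c=cs[n]=cap(n,n+'0'); print(n,c['eye'],np.round(c['orientation'],3).tolist(),c['K'], [k for k in c if k not in('image',)])
    for t in ['stand','barrel','wheel','wheel_mid','spacer','spacer_mid','ring','ring_mid','mouth','padlock','change_key','escutcheon']:
        print(t,[(np.round(r['location']).tolist(),round(r['conf'],2), np.round(at_z(c,r['location'],0.02),3)[:2].tolist()) for r in nets.find_in(n,t)[:6]])
top=cs['top']['image'];s=cs['side']['image']
cv2.imwrite('pics/both.png',np.vstack([top,s])[:, :])
E
```

```text
{'time_s': 0.0, 'joint_positions': array([ 6.68946203e+01,  3.02798736e+01,  8.21557577e+01, -4.93877494e-04,
        6.76890436e+01, -1.02288689e+01]), 'qvel': array([ 0.01276545, -0.02658818, -0.06750942, -0.00913385,  0.13196195,
        0.02896213]), 'tau': array([ 8.03154344e-04, -4.40046215e+01, -1.76588255e+01,  6.35452475e-02,
        5.82478114e-02, -1.56169849e-04]), 'position': array([0.13896928, 0.60857534, 0.20676543]), 'tcp_rot': array([[-9.74853208e-01,  2.22846375e-01, -8.46572857e-04],
       [ 2.22847662e-01,  9.74851220e-01, -2.00456713e-03],
       [ 3.78572064e-04, -2.14281548e-03, -9.99997633e-01]]), 'force': array([ 0.30584797, -0.05734536,  0.11735745]), 'moment': array([-0.02361087,  0.00695427, -0.01268437]), 'grasp_force': 0.0, 'opening': 1.001442997967673}
top [0.34789575 0.012982   1.15567925] [[-0.024, 0.994, -0.111], [-1.0, -0.025, -0.001], [-0.004, 0.111, 0.994]] [[451.75885723   0.         272.97072881]
 [  0.         451.75885723 215.2743899 ]
 [  0.           0.           1.        ]] ['K', 'eye', 'orientation']
stand [([278.0, 203.0], 0.55, [0.505,
[... 1741 characters left out ...]
 0.63, [0.448, 0.195]), ([244.0, 158.0], 0.48, [0.562, 0.335])]
mouth [([239.0, 202.0], 0.72, [0.45, 0.191]), ([300.0, 219.0], 0.65, [0.545, 0.046])]
padlock [([411.0, 279.0], 0.59, [0.639, -0.26])]
change_key [([245.0, 155.0], 0.59, [0.57, 0.341])]
escutcheon [([192.0, 171.0], 0.94, [0.41, 0.375])]
wrist [0.06957008 0.62563633 0.38458662] [[0.222, -0.943, -0.25], [0.975, 0.215, 0.057], [-0.0, -0.256, 0.967]] [[306.94281448   0.         285.14335193]
 [  0.         306.94281448 212.28363997]
 [  0.           0.           1.        ]] ['K', 'eye', 'orientation']
stand []
barrel []
wheel []
wheel_mid []
spacer []
spacer_mid []
ring []
ring_mid []
mouth []
padlock []
change_key []
escutcheon []
```

View pics/top0.png

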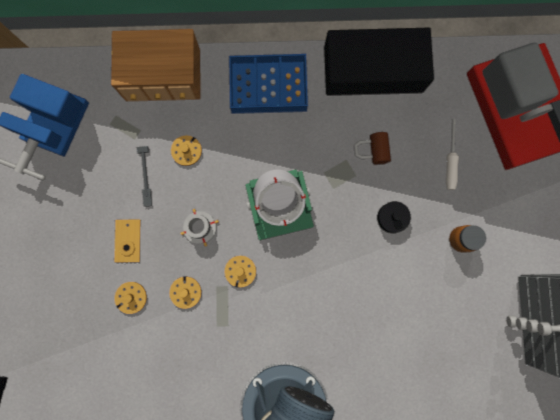

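View pics/side0.png

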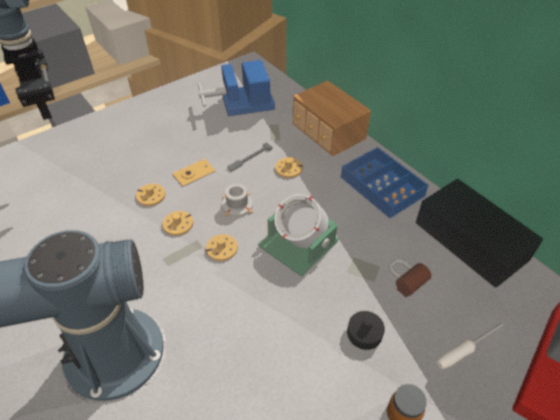

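The top view shows look-alike wheels at (186,150), (240,271), (184,292) and (131,297), plus the brass escutcheon at (128,240). The wheel at (186,150), side view (289,169), is about 0.69 m from the base and so the farthest; I choose that one. The ring is at (200,227), the stand at (280,200), the spacer at (394,217), and the padlock (382,148) stays put.

Run:
```python
from h import *
T=cap('top');S=cap('side')
def crop(c,px,r=32):
    x,y=map(int,px);return cv2.resize(c['image'][y-r:y+r,x-r:x+r],(200,200),interpolation=cv2.INTER_CUBIC)
a=np.hstack([crop(T,p) for p in [(186,152),(200,228),(280,203),(394,217)]])
b=np.hstack([crop(S,p) for p in [(289,169),(237,202),(302,225),(366,330)]])
cv2.imwrite('pics/crops.png',np.vstack([a,b]))
for n,c,ps in [('top',T,[(200,228),(280,203)]),('side',S,[(237,202),(302,225)])]:
    im=c['image'].astype(int);B,G,R=im[...,0],im[...,1],im[...,2]
    m=((R-G>45)&(R-B>40)&(G-B<25)).astype(np.uint8)
    k,l,st,ce=cv2.connectedComponentsWithStats(m)
    for x,y in ps:
        print(n,(x,y),[(np.round(ce[i],1).tolist(),int(st[i,4])) for i in range(1,k) if abs(ce[i]-[x,y]).max()<40 and st[i,4]>2])
```

```text
top (200, 228) [([194.5, 212.5], 4), ([211.9, 222.3], 10), ([184.7, 231.3], 3), ([203.4, 240.1], 7)]
top (280, 203) [([275.2, 179.7], 12), ([302.6, 196.5], 10), ([256.6, 207.6], 8), ([284.5, 222.5], 10)]
side (237, 202) [([247.0, 208.0], 5)]
side (302, 225) [([310.1, 197.8], 8), ([280.0, 205.8], 6), ([315.6, 228.5], 8), ([284.0, 235.5], 8)]
```

View pics/crops.png

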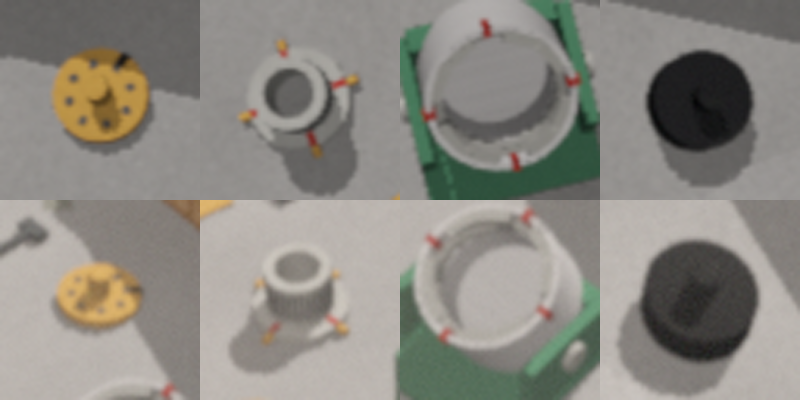

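The crops confirm the wheel (hub, dots, notch). They also show the ring with four red marks and brass pins, the barrel mouth with four red blocks, and the black spacer hub up. Next I triangulate.

Run:
```python
from h import *
from scipy.optimize import least_squares
T=cap('top');S=cap('side')
t=dict(px=(275.2,179.7),py=(256.6,207.6),mx=(284.5,222.5),my=(302.6,196.5))
s=dict(px=(310.1,197.8),py=(280,205.8),mx=(284,235.5),my=(315.6,228.5))
P={k:tri([(T,t[k]),(S,s[k])]) for k in t}
for k in P: print(k,P[k].round(4), np.linalg.norm(proj(T,P[k])-t[k]).round(2))
def frame(yaw,tilt):
    c,q=np.cos(yaw),np.sin(yaw);ct,st=np.cos(tilt),np.sin(tilt)
    return np.array([[c,-q,0],[q,c,0],[0,0,1]])@np.array([[ct,0,-st],[0,1,0],[st,0,ct]])
D=dict(px=(1,0,0),py=(0,1,0),mx=(-1,0,0),my=(0,-1,0))
def res(v,full=False):
    R=frame(v[3],np.radians(30));o=[]
    for k in D:
        p=v[:3]+R@(np.array(D[k])*v[4])
        o+=list(proj(T,p)-t[k])+list(proj(S,p)-s[k])
    return np.array(o)
r=least_squares(res,[.52,0,.11,0,.05]);print(r.x.round(4),np.degrees(r.x[3]),res(r.x).round(2))
# ring marks at z~.01 from top
for p in [(194.5,212.5),(211.9,222.3),(184.7,231.3),(203.4,240.1)]: print('ring',at_z(T,p,.01).round(4))
# hub / discs by colour segmentation
for n,c,q in [('top',T,(186,152)),('side',S,(289,169))]:
    im=c['image'][q[1]-32:q[1]+32,q[0]-32:q[0]+32];hsv=cv2.cvtColor(im,cv2.COLOR_BGR2HSV)
    m=cv2.inRange(hsv,(12,110,60),(32,255,255));m=cv2.morphologyEx(m,cv2.MORPH_CLOSE,np.ones((5,5)))
    k=max(cv2.findContours(m,0,2)[0],key=cv2.contourArea);e=cv2.fitEllipse(cv2.convexHull(k));px=np.array(e[0])+q-32
    print(n,'wheel',px,e[1],at_z(c,px,.009))
for n,c,q in [('top',T,(394,217)),('side',S,(366,330))]:
    g=c['image'][q[1]-32:q[1]+32,q[0]-32:q[0]+32].max(2);m=(g<75).astype(np.uint8)
    k=max(cv2.findContours(m,0,2)[0],key=cv2.contourArea);e=cv2.fitEllipse(cv2.convexHull(k));px=np.array(e[0])+q-32
    print(n,'spacer',px,e[1],at_z(c,px,.028))
```

```text
px [0.543  0.0078 0.1338] 0.45
py [0.4844 0.0523 0.1048] 0.11
mx [ 0.4492 -0.0123  0.0792] 0.29
my [ 0.5078 -0.0563  0.105 ] 0.04
[ 0.4961 -0.0021  0.1057  0.2118  0.0554] 12.136930823296755 [-0.28  0.42  0.38  0.01  0.15 -0.19 -0.01 -0.2  -0.19  0.32  0.25  0.26
  0.03 -0.06 -0.05 -0.17]
ring [0.4878 0.2149 0.01  ]
ring [0.4615 0.1707 0.01  ]
ring [0.4402 0.2401 0.01  ]
ring [0.4167 0.1927 0.01  ]
top wheel [185.85293961 150.13171768] (29.811304092407227, 30.22245979309082) [0.65161218 0.23669942 0.009     ]
side wheel [288.30963326 167.18300819] (18.89549446105957, 25.60068702697754) [0.64891585 0.23263121 0.009     ]
top spacer [393.48032761 217.16768646] (31.875553131103516, 33.28983688354492) [ 0.46132477 -0.28740645  0.028     ]
side spacer [365.10200882 330.53970337] (35.564205169677734, 36.902015686035156) [ 0.45462736 -0.29520246  0.028     ]
```

```bash
cat >> h.py <<'E'
import json, os
from scipy.spatial.transform import Rotation as Ro
def yawR(y,M=np.eye(3)):
    "tool rotation: tool z against M's z, tool x at angle y (deg) from M's x"
    a=np.radians(y);x=np.array([np.cos(a),np.sin(a),0]);z=np.array([0,0,-1.]);return M@np.column_stack([x,np.cross(z,x),z])
def plan(*targets):
    "targets (pos,R,grip,rows): prints one call per target (shift/turn from last commanded pose), remembers the end"
    if os.path.exists('cmd.json'): d=json.load(open('cmd.json'));p,R=np.array(d['p']),np.array(d['R'])
    else: p,R=np.array([.139,.609,.208]),yawR(90+66.893+10.227)
    for q,Q,g,n in targets:
        t=np.round(R.T@(np.array(q)-p)/.3,4);w=np.round(Ro.from_matrix(R.T@Q).as_rotvec()/np.pi,4)
        need=max(np.linalg.norm(t)*300/41.7,np.linalg.norm(w)*180/7.16)
        print([*map(float,t),*map(float,w),g],'x',n,'need %.1f'%need)
        p=p+R@t*.3;R=R@Ro.from_rotvec(w*np.pi).as_matrix()
    json.dump(dict(p=p.tolist(),R=R.tolist()),open('cmd.json','w'))
E
python3 - <<'E'
from h import *
R=yawR(110)
plan(([.39,.42,.2],yawR(140),1,9),([.65,.235,.15],R,1,9))
E
```

```text
[-0.956, -0.4276, 0.0267, 0.0, 0.0, 0.1507, 1] x 9 need 7.5
[-1.0603, 0.0848, 0.1666, 0.0, 0.0, 0.1666, 1] x 9 need 7.7
```

```bash
rm cmd.json
python3 - <<'E'
from h import *
plan(([.32,.476,.2],yawR(150),1,6),([.50,.345,.2],yawR(130),1,6),([.65,.235,.15],yawR(110),1,8))
E
```

```text
[-0.687, -0.2977, 0.0267, 0.0, 0.0, 0.0951, 1] x 6 need 5.4
[-0.7379, -0.0782, -0.0, 0.0, 0.0, 0.1111, 1] x 6 need 5.3
[-0.6023, 0.1473, 0.1666, 0.0, 0.0, 0.1111, 1] x 8 need 4.6
```

>>> {"api": "move_arm", "payload": {
  "increments": [
    [-0.687,-0.2977,0.0267,0,0,0.0951,1],
    [-0.687,-0.2977,0.0267,0,0,0.0951,1],
    [-0.687,-0.2977,0.0267,0,0,0.0951,1],
    [-0.687,-0.2977,0.0267,0,0,0.0951,1],
    [-0.687,-0.2977,0.0267,0,0,0.0951,1],
    [-0.687,-0.2977,0.0267,0,0,0.0951,1]
  ]
}}

```text
time_s: 2.65
position: [0.3243, 0.4734, 0.1997]
tcp_rot: [[-0.864, 0.503, 0.002], [0.503, 0.864, -0.001], [-0.002, 0.0, -1.0]]
force: [-0.3, -0.5, 0.5]
opening: 0.997
grasp_force: 0.0
```

>>> {"api": "move_arm", "payload": {
  "increments": [
    [-0.7379,-0.0782,0,0,0,0.1111,1],
    [-0.7379,-0.0782,0,0,0,0.1111,1],
    [-0.7379,-0.0782,0,0,0,0.1111,1],
    [-0.7379,-0.0782,0,0,0,0.1111,1],
    [-0.7379,-0.0782,0,0,0,0.1111,1],
    [-0.7379,-0.0782,0,0,0,0.1111,1]
  ]
}}

```text
time_s: 3.15
position: [0.5058, 0.3418, 0.2]
tcp_rot: [[-0.64, 0.769, 0.004], [0.769, 0.64, -0.001], [-0.003, 0.003, -1.0]]
force: [0.1, -0.1, -0.0]
opening: 1.0
grasp_force: 0.0
```

>>> {"api": "move_arm", "payload": {
  "increments": [
    [-0.6023,0.1473,0.1666,0,0,0.1111,1],
    [-0.6023,0.1473,0.1666,0,0,0.1111,1],
    [-0.6023,0.1473,0.1666,0,0,0.1111,1],
    [-0.6023,0.1473,0.1666,0,0,0.1111,1],
    [-0.6023,0.1473,0.1666,0,0,0.1111,1],
    [-0.6023,0.1473,0.1666,0,0,0.1111,1],
    [-0.6023,0.1473,0.1666,0,0,0.1111,1],
    [-0.6023,0.1473,0.1666,0,0,0.1111,1]
  ]
}}

```text
time_s: 3.82
position: [0.6493, 0.2358, 0.1495]
tcp_rot: [[-0.342, 0.94, -0.002], [0.94, 0.342, 0.0], [0.001, -0.001, -1.0]]
force: [1.0, -0.2, -0.9]
opening: 0.999
grasp_force: 0.0
```

Run:
```python
from h import *
s=bot.read_state();print(s['time_s'],s['position'],s['joint_positions'].round(1),s['tcp_rot'].round(3).tolist(),s['force'],s['opening'])
c=cap('wrist','w1');
for t in ['wheel','wheel_mid']: print(t,[(np.round(r['location']).tolist(),round(r['conf'],2),at_z(c,r['location'],.017).round(4)) for r in nets.find_in('wrist',t)])
hsv=cv2.cvtColor(c['image'],cv2.COLOR_BGR2HSV);m=cv2.inRange(hsv,(12,110,60),(32,255,255));m=cv2.morphologyEx(m,cv2.MORPH_CLOSE,np.ones((9,9)))
for k in cv2.findContours(m,0,2)[0]:
    if cv2.contourArea(k)>300: e=cv2.fitEllipse(cv2.convexHull(k));print(e,at_z(c,e[0],.010).round(4))
print('tcp px',proj(c,s['position']))
```

```text
3.8167 [0.64932826 0.23576073 0.1495105 ] [10.7 38.9 74.8  0.  66.4 -9.3] [[-0.342, 0.94, -0.002], [0.94, 0.342, 0.0], [0.001, -0.001, -1.0]] [ 0.99243787 -0.19629196 -0.93489135] 0.9989721085348603
wheel [([289.0, 196.0], 0.72, array([0.6491, 0.2429, 0.017 ]))]
wheel_mid [([291.0, 199.0], 0.97, array([0.6527, 0.2401, 0.017 ])), ([4.0, 220.0], 0.9, array([0.3764, 0.1159, 0.017 ]))]
((441.7477111816406, 328.162353515625), (19.160011291503906, 414.1325988769531), 89.53453063964844) [0.875  0.1538 0.01  ]
((112.39295959472656, 282.03363037109375), (31.634363174438477, 56.694515228271484), 10.862227439880371) [0.4961 0.079  0.01  ]
((-17.063913345336914, 212.98487854003906), (53.650123596191406, 70.0694580078125), 140.80084228515625) [0.3492 0.1117 0.01  ]
((288.527099609375, 196.71926879882812), (74.15796661376953, 75.48820495605469), 82.39389038085938) [0.6499 0.2405 0.01  ]
((495.4662170410156, 192.60018920898438), (156.1464385986328, 258.0201110839844), 31.908702850341797) [0.8519 0.319  0.01  ]
((158.51329040527344, 19.564769744873047), (8.670804023742676, 13.092159271240234), 0.0) [0.4809 0.355  0.01  ]
tcp px [287.04459235 250.32549962]
```

View pics/w1.png

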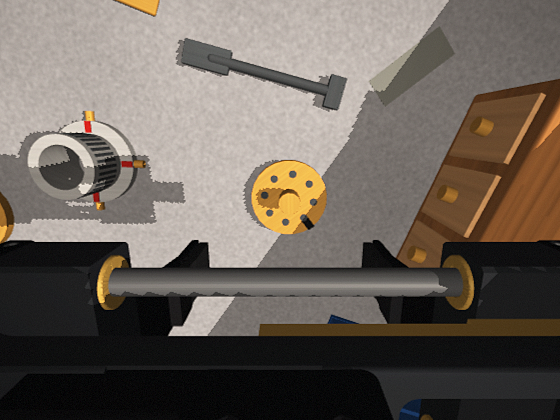

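The wrist view shows the chosen wheel at (289,198), hub at its centre and notch at (308,224), with the key and ring clear of it. The centre is at about (0.650, 0.240), so I go down and grip.

Run:
```python
from h import *
plan(([.6505,.2395,.0255],yawR(110),1,6),([.6505,.2395,.0255],yawR(110),0.05,8),([.6505,.2395,.15],yawR(110),0.05,6))
```

```text
[0.0135, 0.0067, 0.415, 0.0, 0.0, 0.0, 1] x 6 need 3.0
[0.0, 0.0, 0.0, 0.0, 0.0, 0.0, 0.05] x 8 need 0.0
[0.0, 0.0, -0.415, 0.0, 0.0, 0.0, 0.05] x 6 need 3.0
```

>>> {"api": "move_arm", "payload": {
  "increments": [
    [0.0135,0.0067,0.2,0,0,0,1],
    [0.0135,0.0067,0.3,0,0,0,1],
    [0.0135,0.0067,0.36,0,0,0,1],
    [0.0135,0.0067,0.4,0,0,0,1],
    [0.0135,0.0067,0.415,0,0,0,1],
    [0.0135,0.0067,0.415,0,0,0,1]
  ]
}}

```text
time_s: 4.47
position: [0.6504, 0.2404, 0.0251]
tcp_rot: [[-0.343, 0.939, -0.0], [0.939, 0.343, -0.0], [0.0, -0.0, -1.0]]
force: [-0.8, -0.3, 0.2]
opening: 1.001
grasp_force: 0.0
```

>>> {"api": "move_arm", "payload": {
  "increments": [
    [0,0,0,0,0,0,0.05],
    [0,0,0,0,0,0,0.05],
    [0,0,0,0,0,0,0.05],
    [0,0,0,0,0,0,0.05],
    [0,0,0,0,0,0,0.05],
    [0,0,0,0,0,0,0.05],
    [0,0,0,0,0,0,0.05],
    [0,0,0,0,0,0,0.05]
  ]
}}

```text
time_s: 5.13
position: [0.6508, 0.2397, 0.0253]
tcp_rot: [[-0.342, 0.94, 0.0], [0.94, 0.342, 0.0], [0.0, 0.0, -1.0]]
force: [-0.5, 0.2, -0.5]
opening: 0.479
grasp_force: 0.0
```

>>> {"api": "move_arm", "payload": {
  "increments": [
    [0,0,0,0,0,0,0.05],
    [0,0,0,0,0,0,0.05],
    [0,0,0,0,0,0,0.05],
    [0,0,0,0,0,0,0.05],
    [0,0,0,0,0,0,0.05],
    [0,0,0,0,0,0,0.05]
  ]
}}

```text
time_s: 5.63
position: [0.6508, 0.2398, 0.0252]
tcp_rot: [[-0.342, 0.94, -0.0], [0.94, 0.342, -0.0], [-0.0, -0.0, -1.0]]
force: [0.1, -0.6, 0.0]
opening: 0.075
grasp_force: 0.0
```

```bash
cat >> h.py <<'E'
def frame(yaw,tilt=30):
    return Ro.from_euler('ZY',[yaw,-tilt],degrees=True).as_matrix()
E
python3 - <<'E'
from h import *
json.dump(dict(p=[.6505,.2395,.0255],R=yawR(110).tolist()),open('cmd.json','w'))
M=frame(12.1);m=np.array([.496,-.002,.107]);print(M.round(3))
R=yawR(90,M)
v=m+M@[0,-.1,.115]
plan(([.6505,.2395,.22],yawR(110),.05,6),([.55,.09,.23],R,.05,7),(v,R,.05,8));print(v)
E
```

```text
[[ 0.847 -0.21  -0.489]
 [ 0.182  0.978 -0.105]
 [ 0.5   -0.     0.866]]
[0.0, 0.0, -0.6483, 0.0, 0.0, 0.0, 0.05] x 6 need 4.7
[-0.3537, -0.4852, -0.0334, -0.1664, -0.0115, 0.0429, 0.05] x 7 need 4.3
[-0.5955, -0.4131, -0.1484, 0.0, 0.0, -0.0, 0.05] x 8 need 5.3
[ 0.46073932 -0.11183139  0.20659292]
```

The opening is 0.075, below the 0.25 that the 22 mm hub needs, so the hub was missed. I look.

Run:
```python
from h import *
json.dump(dict(p=[.6505,.2395,.0255],R=yawR(110).tolist()),open('cmd.json','w'))
s=bot.read_state()
c=cap('wrist');S=cap('side');T=cap('top')
p=s['position'];a=[proj(x,p).round(0) for x in (T,S)];print(a)
def crop(c,px,r):
    x,y=map(int,px);return cv2.resize(c['image'][max(y-r,0):y+r,max(x-r,0):x+r],(380,380),interpolation=cv2.INTER_CUBIC)
im=np.hstack([crop(T,a[0],60),crop(S,a[1],60)])
cv2.imwrite('pics/a2.png',np.vstack([cv2.resize(c['image'][120:330],(760,220)),im])[:600])
```

```text
[array([183., 149.]), array([287., 161.])]
```

View pics/a2.png

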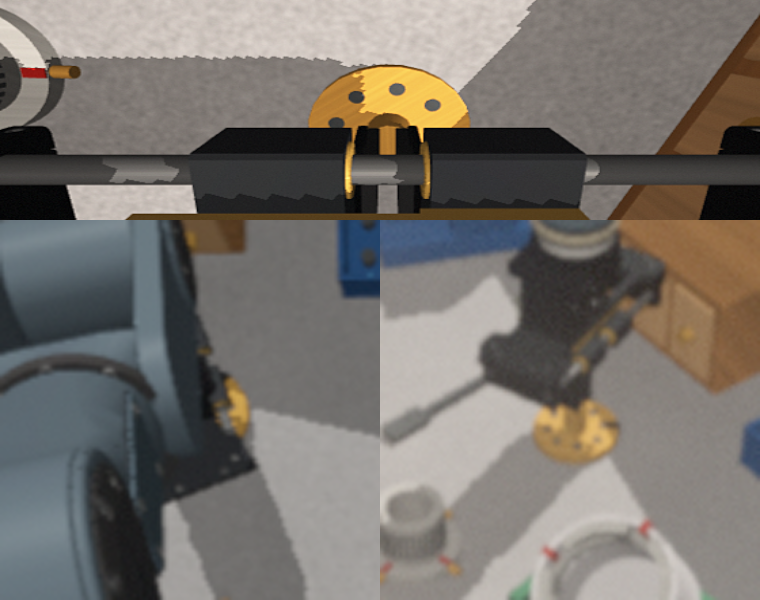

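Run:
```python
from h import *
s=bot.read_state();c=cap('wrist','w2');R=s['tcp_rot'];p=s['position']
print(p,s['opening'],s['grasp_force'])
f=lambda px,z:(R.T@(at_z(c,px,z)-p)*1e3).round(1)
hsv=cv2.cvtColor(c['image'],cv2.COLOR_BGR2HSV);m=cv2.inRange(hsv,(12,110,60),(32,255,255))[:, 180:400]
ys,xs=np.nonzero(m);print('disc far edge rows',ys.min(),f((xs[ys==ys.min()].mean()+180,ys.min()),.01))
for x,y,z in [(0,0,0),(0,0,11),(20,0,0),(-20,0,0),(0,0,-8)]: print((x,y,z),proj(c,p+R@(np.array([x,y,z])/1e3)).round(0))
for z in (.0,.01,.034): print('hub here',z,proj(c,[.6505,.2395,z]).round(0))
cv2.imwrite('pics/w2c.png',cv2.resize(c['image'][150:330,200:380],(600,600),interpolation=cv2.INTER_CUBIC))
```

```text
[0.65078568 0.23974732 0.02524262] 0.05561631889980991 0.0
disc far edge rows 182 [40.  -0.7 15.2]
(0, 0, 0) [287. 250.]
(0, 0, 11) [287. 244.]
(20, 0, 0) [287. 219.]
(-20, 0, 0) [287. 280.]
(0, 0, -8) [287. 255.]
hub here 0.0 [286. 237.]
hub here 0.01 [286. 242.]
hub here 0.034 [287. 256.]
```

View pics/w2c.png

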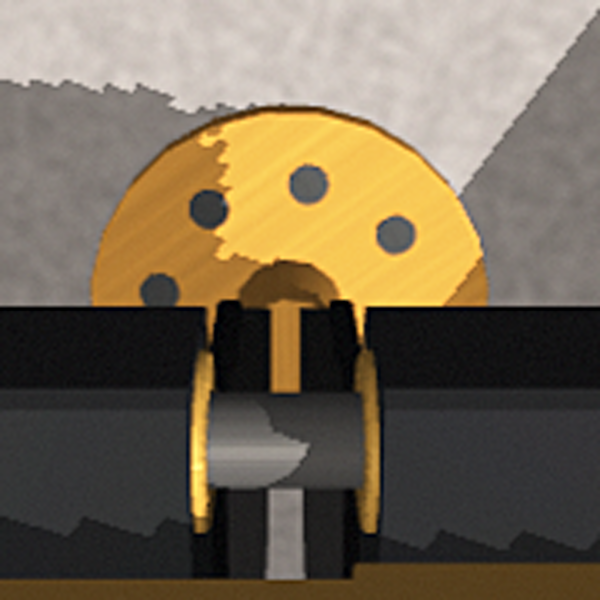

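The close crop shows the hub (side face at about (290,285)) centred under the fingers, so xy is right. Both fingers cover the hub top and seem to end at about its top height, so the tips look higher than assumed. I open and lower in small steps, watching the force.

>>> {"api": "move_arm", "payload": {
  "increments": [
    [0,0,0,0,0,0,0.6],
    [0,0,0,0,0,0,0.6],
    [0,0,0,0,0,0,0.6],
    [0,0,0,0,0,0,0.6],
    [0,0,0,0,0,0,0.6],
    [0,0,0,0,0,0,0.6],
    [0,0,0,0,0,0,0.6],
    [0,0,0,0,0,0,0.6],
    [0,0,0,0,0,0,0.6]
  ]
}}

```text
time_s: 6.58
position: [0.6508, 0.2398, 0.0253]
tcp_rot: [[-0.342, 0.94, 0.0], [0.94, 0.342, -0.0], [-0.0, 0.0, -1.0]]
force: [-1.2, -0.3, 0.2]
opening: 0.575
grasp_force: 0.0
```

>>> {"api": "move_arm", "payload": {
  "increments": [
    [0,0,0.005,0,0,0,0.6],
    [0,0,0.01,0,0,0,0.6],
    [0,0,0.013,0,0,0,0.6],
    [0,0,0.017,0,0,0,0.6],
    [0,0,0.017,0,0,0,0.6]
  ]
}}

```text
time_s: 7.0
position: [0.6505, 0.2397, 0.0197]
tcp_rot: [[-0.342, 0.94, -0.001], [0.94, 0.342, -0.0], [0.0, -0.001, -1.0]]
force: [-0.3, 0.6, -0.2]
opening: 0.599
grasp_force: 0.0
```

>>> {"api": "move_arm", "payload": {
  "increments": [
    [0,0,0.007,0,0,0,0.6],
    [0,0,0.013,0,0,0,0.6],
    [0,0,0.02,0,0,0,0.6],
    [0,0,0.026,0,0,0,0.6],
    [0,0,0.026,0,0,0,0.6]
  ]
}}

```text
time_s: 7.42
position: [0.6504, 0.2397, 0.0117]
tcp_rot: [[-0.342, 0.94, -0.001], [0.94, 0.342, -0.0], [0.0, -0.001, -1.0]]
force: [-1.1, -0.5, 0.6]
opening: 0.603
grasp_force: 0.0
```

Run:
```python
from h import *
s=bot.read_state();c=cap('wrist','w3');R=s['tcp_rot'];p=s['position'];print(p,s['force'])
for y in (26,-26):
  for z in (11,0,-10): print((9.5,y,z),proj(c,p+R@(np.array([9.5,y,z])/1e3)).round(0))
a=cv2.resize(c['image'][150:330,190:390],(600,540),interpolation=cv2.INTER_CUBIC)
cv2.imwrite('pics/w3c.png',a)
```

```text
[0.65037777 0.23965913 0.01175   ] [-1.09528205 -0.50611971  0.62854612]
(9.5, 26, 11) [327. 230.]
(9.5, 26, 0) [330. 236.]
(9.5, 26, -10) [332. 242.]
(9.5, -26, 11) [247. 230.]
(9.5, -26, 0) [244. 236.]
(9.5, -26, -10) [242. 241.]
```

View pics/w3c.png

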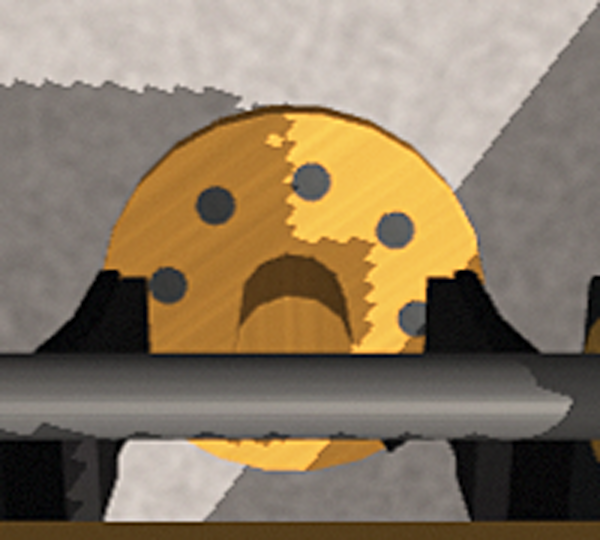

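The fingertips show at (240,241) and (332,241), which matches 10 mm behind the reported TCP rather than 11 mm ahead. That agrees with there being no contact, so the tips are at z≈0.022. I go 8 mm lower and close.

>>> {"api": "move_arm", "payload": {
  "increments": [
    [0,0,0.007,0,0,0,0.6],
    [0,0,0.013,0,0,0,0.6],
    [0,0,0.02,0,0,0,0.6],
    [0,0,0.026,0,0,0,0.6],
    [0,0,0.026,0,0,0,0.6]
  ]
}}

```text
time_s: 7.88
position: [0.6504, 0.2397, 0.004]
tcp_rot: [[-0.342, 0.94, -0.001], [0.94, 0.342, -0.0], [0.0, -0.001, -1.0]]
force: [0.0, 0.6, 0.7]
opening: 0.601
grasp_force: 0.0
```

>>> {"api": "move_arm", "payload": {
  "increments": [
    [0,0,0,0,0,0,0.1],
    [0,0,0,0,0,0,0.1],
    [0,0,0,0,0,0,0.1],
    [0,0,0,0,0,0,0.1],
    [0,0,0,0,0,0,0.1],
    [0,0,0,0,0,0,0.1],
    [0,0,0,0,0,0,0.1],
    [0,0,0,0,0,0,0.1],
    [0,0,0,0,0,0,0.1]
  ]
}}

```text
time_s: 8.63
position: [0.651, 0.2398, 0.0047]
tcp_rot: [[-0.342, 0.94, 0.001], [0.94, 0.342, 0.0], [-0.0, 0.001, -1.0]]
force: [0.4, 0.4, 0.4]
opening: 0.24
grasp_force: 30.0
```

Gripped at 0.24 (21 mm) with 30 N. I'll use the effective geometry: tips are TCP −10 mm, and the wheel underside is TCP +4.5 mm.

Run:
```python
from h import *
json.dump(dict(p=[.6505,.2395,.0048],R=yawR(110).tolist()),open('cmd.json','w'))
M=frame(12.1);m=np.array([.496,-.002,.107]);R=yawR(90,M)
v=m+M@[0,-.1,.11]
plan(([.6505,.2395,.20],yawR(110),.1,7),([.57,.09,.21],R,.1,7),(v,R,.1,8));print(v)
```

```text
[0.0, 0.0, -0.6507, 0.0, 0.0, 0.0, 0.1] x 7 need 4.7
[-0.3765, -0.4226, -0.0333, -0.1664, -0.0115, 0.0429, 0.1] x 7 need 4.3
[-0.5815, -0.4362, -0.222, 0.0, 0.0, -0.0, 0.1] x 8 need 5.5
[ 0.46318378 -0.11130734  0.20226279]
```

>>> {"api": "move_arm", "payload": {
  "increments": [
    [0,0,-0.05,0,0,0,0.1],
    [0,0,-0.15,0,0,0,0.1],
    [0,0,-0.28,0,0,0,0.1],
    [0,0,-0.41,0,0,0,0.1],
    [0,0,-0.54,0,0,0,0.1],
    [0,0,-0.62,0,0,0,0.1],
    [0,0,-0.6507,0,0,0,0.1],
    [0,0,-0.6507,0,0,0,0.1]
  ]
}}

```text
time_s: 9.3
position: [0.6521, 0.2401, 0.2035]
tcp_rot: [[-0.342, 0.94, 0.006], [0.94, 0.342, 0.001], [-0.001, 0.006, -1.0]]
force: [-0.1, -0.7, -2.3]
opening: 0.243
grasp_force: 30.0
```

>>> {"api": "move_arm", "payload": {
  "increments": [
    [-0.0577,-0.0604,-0.0048,-0.0238,-0.0016,0.0061,0.1],
    [-0.1276,-0.1407,-0.0111,-0.0555,-0.0038,0.0143,0.1],
    [-0.2,-0.22,-0.018,-0.088,-0.006,0.0227,0.1],
    [-0.28,-0.31,-0.025,-0.124,-0.0086,0.032,0.1],
    [-0.345,-0.385,-0.03,-0.152,-0.0105,0.039,0.1],
    [-0.3765,-0.4226,-0.0333,-0.1664,-0.0115,0.0429,0.1],
    [-0.3765,-0.4226,-0.0333,-0.1664,-0.0115,0.0429,0.1]
  ]
}}

```text
time_s: 9.88
position: [0.5612, 0.0888, 0.2044]
tcp_rot: [[-0.206, 0.854, 0.477], [0.979, 0.177, 0.105], [0.005, 0.488, -0.873]]
force: [0.3, -0.2, -3.2]
opening: 0.242
grasp_force: 30.0
```

>>> {"api": "move_arm", "payload": {
  "increments": [
    [-0.058,-0.0436,-0.022,0,0,0,0.1],
    [-0.145,-0.109,-0.055,0,0,0,0.1],
    [-0.25,-0.188,-0.096,0,0,0,0.1],
    [-0.355,-0.266,-0.136,0,0,0,0.1],
    [-0.46,-0.345,-0.176,0,0,0,0.1],
    [-0.54,-0.405,-0.206,0,0,0,0.1],
    [-0.5815,-0.4362,-0.222,0,0,0,0.1],
    [-0.5815,-0.4362,-0.222,0,0,0,0.1],
    [-0.5815,-0.4362,-0.222,0,0,0,0.1]
  ]
}}

```text
time_s: 10.63
position: [0.4629, -0.1115, 0.2009]
tcp_rot: [[-0.208, 0.849, 0.487], [0.978, 0.179, 0.106], [0.003, 0.498, -0.867]]
force: [-0.5, 0.4, -3.2]
opening: 0.235
grasp_force: 30.0
```

Run:
```python
from h import *
s=bot.read_state();c=cap('wrist','w4');print(s['position'],s['joint_positions'].round(1),s['opening'],s['force'].round(1))
M=frame(12.1);m=np.array([.496,-.002,.107])
print('R err',np.degrees(Ro.from_matrix(s['tcp_rot'].T@yawR(90,M)).magnitude()))
for n,d in zip(['+x','+y','-x','-y'],[(1,0,0),(0,1,0),(-1,0,0),(0,-1,0)]): print(n,proj(c,m+M@(np.array(d)*.0554)).round(0))
im=c['image'].astype(int);B,G,R=im[...,0],im[...,1],im[...,2]
k,l,st,ce=cv2.connectedComponentsWithStats(((R-G>60)&(R-B>50)&(G-B<25)).astype(np.uint8))
print([(ce[i].round(1).tolist(),int(st[i,4])) for i in range(1,k) if st[i,4]>15])
```

```text
[ 0.4629043  -0.11145214  0.20085041] [-44.4  13.9 123.7  47.5  34.4 -94.5] 0.23483932326959464 [-0.5  0.4 -3.2]
R err 0.23781876588876513
+x [351.  97.]
+y [288.  26.]
-x [225.  97.]
-y [288. 161.]
[([285.6, 23.7], 112), ([350.0, 94.5], 102), ([222.7, 95.2], 103), ([286.0, 158.8], 73)]
```

View pics/w4.png

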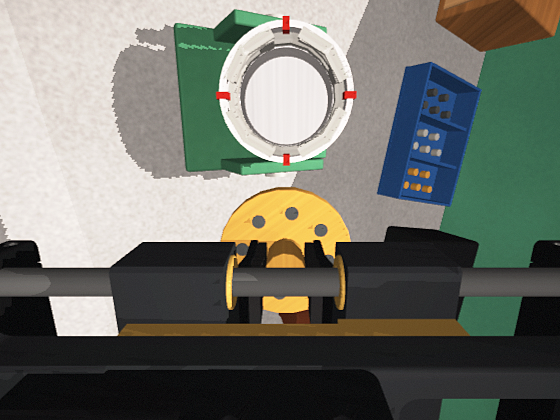

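The wrist view shows the mouth with red blocks at (286,24), (350,95), (223,95) and (286,159), within 2.5 px of prediction, and the wheel held centred at (286,·). I refine the mouth with all three cameras, then insert.

Run:
```python
from h import *
from scipy.optimize import least_squares
W=cap('wrist');T=cap('top');S=cap('side')
s=bot.read_state()
t=[(275.2,179.7),(256.6,207.6),(284.5,222.5),(302.6,196.5)]
si=[(310.1,197.8),(280,205.8),(284,235.5),(315.6,228.5)]
w=[(350,94.5),(285.6,23.7),(222.7,95.2),(286,158.8)]
D=np.array([(1,0,0),(0,1,0),(-1,0,0),(0,-1,0)])
def res(v,cs):
    M=frame(np.degrees(v[3]));o=[]
    for c,q in cs:
        o+=[*(np.array([proj(c,v[:3]+M@(d*v[4])) for d in D])-q).ravel()]
    return np.array(o)
for cs in ([(W,w)],[(W,w),(T,t),(S,si)]):
    r=least_squares(res,[.496,-.002,.107,.21,.055],args=(cs,));print(r.x.round(4),np.degrees(r.x[3]).round(2),np.abs(r.fun).max().round(2))
hsv=cv2.cvtColor(W['image'],cv2.COLOR_BGR2HSV);m=cv2.inRange(hsv,(12,110,60),(32,255,255))[175:240,200:370]
ys,xs=np.nonzero(m);e,d=ray(W,(xs[ys==ys.min()].mean()+200,ys.min()+175));R=s['tcp_rot'];e=R.T@(e-s['position']);d=R.T@d
k=(-.0055-e[2])/d[2];print('disc edge in tool',(e+d*k)*1e3)
```

```text
[ 3.6815  1.4472 -5.8107  0.2156  1.3829] 12.36 0.45
[0.4957 0.0005 0.1044 0.2153 0.056 ] 12.33 1.55
disc edge in tool [39.45093929 -1.19175695 -5.5       ]
```

```bash
cat >> h.py <<'E'
MM=frame(12.3);mo=np.array([.4947,.0002,.1055])
def at(z,x=0,y=0): return mo+MM@[x,y,z]+[0,0,.0012]   # mouth point + sag
E
python3 - <<'E'
from h import *
R=yawR(90,MM)
plan((at(.04),R,.1,7),(at(-.057),R,.1,10),(at(-.057),R,.48,5),(at(.05),R,.48,6))
E
```

```text
[0.3412, -0.0028, 0.2328, 0.0, 0.0006, -0.001, 0.1] x 7 need 3.0
[-0.0001, -0.0, 0.3233, 0.0, -0.0, 0.0, 0.1] x 10 need 2.3
[0.0, -0.0, 0.0, 0.0, -0.0, 0.0, 0.48] x 5 need 0.0
[0.0001, -0.0, -0.3566, 0.0, -0.0, 0.0, 0.48] x 6 need 2.6
```

>>> {"api": "move_arm", "payload": {
  "increments": [
    [0.08,-0.0007,0.055,0,0,0,0.1],
    [0.18,-0.0015,0.12,0,0,0,0.1],
    [0.28,-0.0024,0.19,0,0.0005,-0.0008,0.1],
    [0.3412,-0.0028,0.2328,0,0.0006,-0.001,0.1],
    [0.3412,-0.0028,0.2328,0,0.0006,-0.001,0.1],
    [0.3412,-0.0028,0.2328,0,0.0006,-0.001,0.1],
    [0.3412,-0.0028,0.2328,0,0.0006,-0.001,0.1]
  ]
}}

```text
time_s: 11.42
position: [0.4761, -0.0035, 0.1413]
tcp_rot: [[-0.215, 0.845, 0.489], [0.977, 0.187, 0.107], [-0.001, 0.5, -0.866]]
force: [0.3, -0.7, -2.3]
opening: 0.242
grasp_force: 30.0
```

>>> {"api": "move_arm", "payload": {
  "increments": [
    [0,0,0.06,0,0,0,0.1],
    [0,0,0.12,0,0,0,0.1],
    [0,0,0.15,0,0,0,0.1],
    [0,0,0.18,0,0,0,0.1],
    [0,0,0.18,0,0,0,0.1]
  ]
}}

```text
time_s: 11.83
position: [0.5035, 0.0002, 0.094]
tcp_rot: [[-0.211, 0.846, 0.49], [0.977, 0.184, 0.105], [-0.001, 0.501, -0.866]]
force: [0.4, 0.3, -2.3]
opening: 0.243
grasp_force: 30.0
```

>>> {"api": "move_arm", "payload": {
  "increments": [
    [0,0,0.04,0,0,0,0.1],
    [0,0,0.08,0,0,0,0.1],
    [0,0,0.11,0,0,0,0.1],
    [0,0,0.13,0,0,0,0.1],
    [0,0,0.1433,0,0,0,0.1],
    [0,0,0.1433,0,0,0,0.1],
    [0,0,0.1433,0,0,0,0.1]
  ]
}}

```text
time_s: 12.42
position: [0.5234, 0.0054, 0.0586]
tcp_rot: [[-0.212, 0.845, 0.491], [0.977, 0.184, 0.105], [-0.001, 0.502, -0.865]]
force: [-3.2, -1.9, 4.1]
opening: 0.244
grasp_force: 30.0
```

The wheel touched the floor 3 mm early, so the true mouth is about 3 mm further out along the axis. Release.

>>> {"api": "move_arm", "payload": {
  "increments": [
    [0,0,0,0,0,0,0.48],
    [0,0,0,0,0,0,0.48],
    [0,0,0,0,0,0,0.48],
    [0,0,0,0,0,0,0.48],
    [0,0,-0.01,0,0,0,0.48]
  ]
}}

```text
time_s: 12.83
position: [0.5218, 0.0061, 0.0596]
tcp_rot: [[-0.213, 0.846, 0.489], [0.977, 0.185, 0.107], [0.0, 0.5, -0.866]]
force: [1.0, -0.6, 0.2]
opening: 0.464
grasp_force: 0.0
```

```bash
sed -i 's/^MM=.*/MM=frame(12.3);mo=np.array([.4947,.0002,.1055])+MM@[0,0,.003]/' h.py
python3 - <<'E'
from h import *
R=yawR(90,MM);s=bot.read_state();print(s['opening'],s['joint_positions'].round(1))
a=mo-MM@[0,0,.003]+[0,0,.0012];d=MM[:,2]
json.dump(dict(p=(a+d*(.04-.3*(.18+.1433)+.003)).tolist(),R=R.tolist()),open('cmd.json','w'))
# spacer at (.459,-.289): q1 with lateral offset ~ atan-; x yaw ~ 60
plan((at(.06),R,.48,4),(at(.11,0,-.1),R,1,5),([.46,-.24,.2],yawR(70),1,7))
E
```

```text
0.46411399805238995 [ -22.    36.8  127.4  119.8   19.  -151.9]
[0.0, 0.0, -0.39, 0.0, 0.0, 0.0, 0.48] x 4 need 2.8
[-0.3333, -0.0, -0.1666, 0.0, 0.0, 0.0, 1] x 5 need 2.7
[-0.4243, -0.0901, -0.0345, 0.1622, -0.047, 0.1753, 1] x 7 need 6.1
```

Run:
```python
from h import *
R=yawR(90,MM)
json.dump(dict(p=at(.11,0,-.1).tolist(),R=R.tolist()),open('cmd.json','w'))
plan(([.459,-.289,.17],yawR(70),1,9))
```

```text
[-0.5832, -0.173, 0.0331, 0.1622, -0.047, 0.1753, 1] x 9 need 6.1
```

>>> {"api": "move_arm", "payload": {
  "increments": [
    [0,0,-0.05,0,0,0,0.48],
    [0,0,-0.12,0,0,0,0.48],
    [0,0,-0.22,0,0,0,0.48],
    [0,0,-0.32,0,0,0,0.48],
    [0,0,-0.39,0,0,0,0.48],
    [0,0,-0.39,0,0,0,0.48]
  ]
}}

```text
time_s: 13.33
position: [0.4632, -0.0063, 0.1624]
tcp_rot: [[-0.213, 0.846, 0.489], [0.977, 0.185, 0.106], [-0.001, 0.5, -0.866]]
force: [0.3, -0.4, 0.8]
opening: 0.48
grasp_force: 0.0
```

>>> {"api": "move_arm", "payload": {
  "increments": [
    [-0.1,0,-0.05,0,0,0,1],
    [-0.2,0,-0.1,0,0,0,1],
    [-0.28,0,-0.14,0,0,0,1],
    [-0.3333,0,-0.1666,0,0,0,1],
    [-0.3333,0,-0.1666,0,0,0,1]
  ]
}}

```text
time_s: 13.75
position: [0.4628, -0.1142, 0.2063]
tcp_rot: [[-0.209, 0.845, 0.493], [0.978, 0.184, 0.099], [-0.006, 0.502, -0.865]]
force: [1.1, 0.0, 0.3]
opening: 0.771
grasp_force: 0.0
```

>>> {"api": "move_arm", "payload": {
  "increments": [
    [-0.0972,-0.0288,0.0055,0.027,-0.0078,0.0292,1],
    [-0.194,-0.058,0.011,0.054,-0.0157,0.0584,1],
    [-0.29,-0.086,0.0165,0.081,-0.0235,0.0876,1],
    [-0.389,-0.115,0.022,0.108,-0.0313,0.1168,1],
    [-0.486,-0.144,0.0276,0.135,-0.0392,0.146,1],
    [-0.5832,-0.173,0.0331,0.1622,-0.047,0.1753,1],
    [-0.5832,-0.173,0.0331,0.1622,-0.047,0.1753,1],
    [-0.5832,-0.173,0.0331,0.1622,-0.047,0.1753,1],
    [-0.5832,-0.173,0.0331,0.1622,-0.047,0.1753,1]
  ]
}}

```text
time_s: 14.5
position: [0.4594, -0.2868, 0.1685]
tcp_rot: [[0.337, 0.941, -0.001], [0.941, -0.337, 0.003], [0.002, -0.002, -1.0]]
force: [-0.6, -0.2, -0.1]
opening: 1.001
grasp_force: 0.0
```

Run:
```python
from h import *
s=bot.read_state();c=cap('wrist','w5');print(s['position'],s['joint_positions'].round(1),s['opening'],s['time_s'])
print('R err',np.degrees(Ro.from_matrix(s['tcp_rot'].T@yawR(70)).magnitude()))
for t in ['spacer','spacer_mid']: print(t,[(np.round(r['location']).tolist(),round(r['conf'],2),at_z(c,r['location'],.032).round(4)) for r in nets.find_in('wrist',t)])
print('expect rim',proj(c,[.459,-.289,.032]),'hub top',proj(c,[.459,-.289,.056]))
cv2.imwrite('pics/w5c.png',cv2.resize(c['image'][120:300,180:400],(660,540)))
```

```text
[ 0.45938492 -0.2867577   0.16848677] [-43.9  26.8  96.4   0.1  56.9 -24.2] 1.0008630543766104 14.5
R err 0.3303771233369714
spacer [([288.0, 197.0], 0.64, array([ 0.4619, -0.2835,  0.032 ]))]
spacer_mid [([289.0, 198.0], 0.95, array([ 0.4626, -0.2846,  0.032 ]))]
expect rim [287.44099769 202.55816572] hub top [287.56792434 208.08909791]
```

View pics/w5c.png

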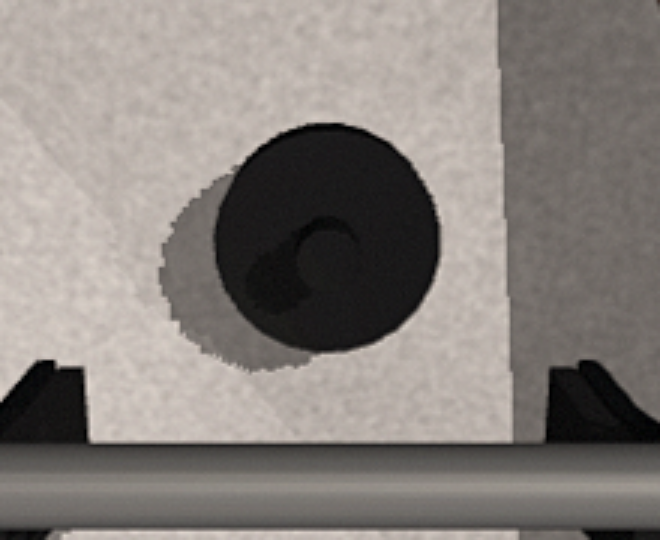

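The crop shows the spacer's cap centred at (289,199) px and its hub top at (290,206) px, giving (0.4618, −0.2873). I grip it.

Run:
```python
from h import *
R=yawR(90,MM)
q=[.4618,-.2873]
plan((q+[.027],yawR(70),1,7),(q+[.027],yawR(70),.1,10),(q+[.15],yawR(70),.1,6),(at(.12,0,-.1),R,.1,9),(at(.065),R,.1,7))
```

```text
[0.0086, 0.0068, 0.4767, -0.0, 0.0, -0.0, 1] x 7 need 3.4
[-0.0, 0.0, 0.0, -0.0, 0.0, -0.0, 0.1] x 10 need 0.0
[-0.0001, 0.0, -0.41, -0.0, 0.0, -0.0, 0.1] x 6 need 2.9
[0.5467, -0.2199, -0.2108, -0.1622, 0.047, -0.1753, 0.1] x 9 need 6.1
[0.3334, -0.0, 0.1834, -0.0, -0.0, 0.0, 0.1] x 7 need 2.7
```

>>> {"api": "move_arm", "payload": {
  "increments": [
    [0.0086,0.0068,0.13,0,0,0,0.7],
    [0.0086,0.0068,0.26,0,0,0,0.6],
    [0.0086,0.0068,0.36,0,0,0,0.6],
    [0.0086,0.0068,0.43,0,0,0,0.6],
    [0.0086,0.0068,0.46,0,0,0,0.6],
    [0.0086,0.0068,0.4767,0,0,0,0.6],
    [0.0086,0.0068,0.4767,0,0,0,0.6]
  ]
}}

```text
time_s: 15.23
position: [0.4616, -0.2866, 0.0267]
tcp_rot: [[0.342, 0.94, -0.001], [0.94, -0.342, 0.001], [0.001, -0.001, -1.0]]
force: [-0.2, -0.5, 0.9]
opening: 0.624
grasp_force: 0.0
```

>>> {"api": "move_arm", "payload": {
  "increments": [
    [0,0,0,0,0,0,0.1],
    [0,0,0,0,0,0,0.1],
    [0,0,0,0,0,0,0.1],
    [0,0,0,0,0,0,0.1],
    [0,0,0,0,0,0,0.1],
    [0,0,0,0,0,0,0.1],
    [0,0,0,0,0,0,0.1],
    [0,0,0,0,0,0,0.1],
    [0,0,0,0,0,0,0.1]
  ]
}}

```text
time_s: 15.98
position: [0.4626, -0.2873, 0.0273]
tcp_rot: [[0.342, 0.94, 0.001], [0.94, -0.342, -0.001], [-0.0, 0.001, -1.0]]
force: [-0.1, 0.8, 6.5]
opening: 0.242
grasp_force: 30.0
```

>>> {"api": "move_arm", "payload": {
  "increments": [
    [0,0,-0.05,0,0,0,0.1],
    [0,0,-0.15,0,0,0,0.1],
    [0,0,-0.27,0,0,0,0.1],
    [0,0,-0.36,0,0,0,0.1],
    [0,0,-0.41,0,0,0,0.1],
    [0,0,-0.41,0,0,0,0.1]
  ]
}}

```text
time_s: 16.48
position: [0.4636, -0.2883, 0.1525]
tcp_rot: [[0.342, 0.94, 0.004], [0.94, -0.342, -0.004], [-0.003, 0.006, -1.0]]
force: [0.8, -0.2, -2.4]
opening: 0.24
grasp_force: 30.0
```

>>> {"api": "move_arm", "payload": {
  "increments": [
    [0.06,-0.025,-0.024,-0.0185,0.0054,-0.02,0.1],
    [0.15,-0.06,-0.058,-0.0445,0.0129,-0.048,0.1],
    [0.24,-0.096,-0.092,-0.071,0.0206,-0.077,0.1],
    [0.33,-0.133,-0.127,-0.098,0.0284,-0.106,0.1],
    [0.42,-0.169,-0.162,-0.1246,0.0361,-0.1347,0.1],
    [0.5,-0.2,-0.193,-0.148,0.043,-0.16,0.1],
    [0.5467,-0.2199,-0.2108,-0.1622,0.047,-0.1753,0.1],
    [0.5467,-0.2199,-0.2108,-0.1622,0.047,-0.1753,0.1],
    [0.5467,-0.2199,-0.2108,-0.1622,0.047,-0.1753,0.1]
  ]
}}

```text
time_s: 17.23
position: [0.4532, -0.1075, 0.2109]
tcp_rot: [[-0.214, 0.849, 0.484], [0.977, 0.183, 0.111], [0.005, 0.496, -0.868]]
force: [-0.2, 0.1, -4.1]
opening: 0.239
grasp_force: 30.0
```

Run:
```python
from h import *
s=bot.read_state();c=cap('wrist','w6');print(s['position'],at(.12,0,-.1),s['joint_positions'].round(1),s['opening'],s['force'])
for n,d in zip(['+x','+y','-x','-y'],[(1,0,0),(0,1,0),(-1,0,0),(0,-1,0)]): print(n,proj(c,mo+MM@(np.array(d)*.0555)).round(1))
im=c['image'].astype(int);B,G,R=im[...,0],im[...,1],im[...,2]
k,l,st,ce=cv2.connectedComponentsWithStats(((R-G>60)&(R-B>50)&(G-B<25)).astype(np.uint8))
print([(ce[i].round(1).tolist(),int(st[i,4])) for i in range(1,k) if st[i,4]>15])
hsv=cv2.cvtColor(c['image'],cv2.COLOR_BGR2HSV);m=cv2.inRange(hsv,(12,110,60),(32,255,255))[20:165,215:360];m=cv2.morphologyEx(m,cv2.MORPH_CLOSE,np.ones((9,9)))
for q in cv2.findContours(m,0,2)[0]:
    if cv2.contourArea(q)>300: e=cv2.fitEllipse(cv2.convexHull(q));print('wheel',np.array(e[0])+[215,20],e[1])
w=mo+MM@[0,0,-.053];print('expected disc top',proj(c,w),'r px',abs(proj(c,w+MM@[.04,0,0])-proj(c,w)))
```

```text
[ 0.45322293 -0.10745654  0.21086543] [ 0.45591474 -0.11060593  0.21322112] [-45.2  11.9 124.   45.4  36.3 -93. ] 0.23921824476372255 [-0.18239687  0.11093118 -4.14481555]
+x [350. 103.]
+y [289.6  35.8]
-x [229.1 103.2]
-y [289.4 164. ]
[([289.6, 37.6], 104), ([229.6, 104.2], 96), ([349.6, 104.1], 92), ([289.0, 164.7], 60)]
wheel [284.84830475 108.32402039] (73.08078002929688, 76.41117858886719)
expected disc top [289.05162753 107.62015239] r px [36.89533288  0.05778596]
```

The mouth prediction is within 1 px, and the wheel lies home, slid 4 mm downhill. I insert the spacer.

>>> {"api": "move_arm", "payload": {
  "increments": [
    [0.08,0,0.044,0,0,0,0.1],
    [0.18,0,0.1,0,0,0,0.1],
    [0.28,0,0.154,0,0,0,0.1],
    [0.3334,0,0.1834,0,0,0,0.1],
    [0.3334,0,0.1834,0,0,0,0.1],
    [0.3334,0,0.1834,0,0,0,0.1],
    [0.3334,0,0.1834,0,0,0,0.1],
    [0.3334,0,0.1834,0,0,0,0.1]
  ]
}}

```text
time_s: 17.95
position: [0.4631, -0.0085, 0.1656]
tcp_rot: [[-0.212, 0.846, 0.49], [0.977, 0.184, 0.104], [-0.002, 0.501, -0.866]]
force: [0.5, -0.4, -3.1]
opening: 0.237
grasp_force: 30.0
```

>>> {"api": "move_arm", "payload": {
  "increments": [
    [0,0,0.05,0,0,0,0.1],
    [0,0,0.1,0,0,0,0.1],
    [0,0,0.14,0,0,0,0.1],
    [0,0,0.17,0,0,0,0.1],
    [0,0,0.2,0,0,0,0.1],
    [0,0,0.2,0,0,0,0.1]
  ]
}}

```text
time_s: 18.45
position: [0.4926, -0.0024, 0.1127]
tcp_rot: [[-0.21, 0.847, 0.489], [0.978, 0.183, 0.104], [-0.001, 0.5, -0.866]]
force: [0.9, -0.6, -3.1]
opening: 0.238
grasp_force: 30.0
```

>>> {"api": "move_arm", "payload": {
  "increments": [
    [0,0,0.025,0,0,0,0.1],
    [0,0,0.05,0,0,0,0.1],
    [0,0,0.07,0,0,0,0.1],
    [0,0,0.085,0,0,0,0.1],
    [0,0,0.0933,0,0,0,0.1],
    [0,0,0.098,0,0,0,0.1],
    [0,0,0.102,0,0,0,0.1],
    [0,0,0.102,0,0,0,0.1]
  ]
}}

```text
time_s: 19.12
position: [0.5062, 0.0019, 0.0876]
tcp_rot: [[-0.211, 0.846, 0.489], [0.977, 0.183, 0.105], [-0.001, 0.5, -0.866]]
force: [-2.5, -2.9, 1.9]
opening: 0.238
grasp_force: 30.0
```

Run:
```python
from h import *
s=bot.read_state();print((MM.T@(s['position']-mo)*1e3).round(1),s['joint_positions'].round(1), s['force']@MM)
```

```text
[  1.1  -0.8 -24.3] [ -23.6   32.1  128.8  109.1   18.  -142. ] [-1.74588838 -2.34209056  3.1798844 ]
```

>>> {"api": "move_arm", "payload": {
  "increments": [
    [0,0,0,0,0,0,0.48],
    [0,0,0,0,0,0,0.48],
    [0,0,0,0,0,0,0.48],
    [0,0,0,0,0,0,0.48],
    [0,0,-0.02,0,0,0,0.48],
    [0,0,-0.1,0,0,0,0.48],
    [0,0,-0.2,0,0,0,0.6],
    [0,0,-0.3,0,0,0,0.8],
    [0,0,-0.35,0,0,0,1],
    [0,0,-0.35,0,0,0,1]
  ]
}}

```text
time_s: 19.95
position: [0.4539, -0.0081, 0.1796]
tcp_rot: [[-0.214, 0.845, 0.49], [0.977, 0.186, 0.106], [-0.001, 0.501, -0.865]]
force: [1.3, 0.2, 0.2]
opening: 0.702
grasp_force: 0.0
```

Run:
```python
from h import *
R=yawR(90,MM)
p=at(.065-.3*(.2+.102)+.105);json.dump(dict(p=p.tolist(),R=R.tolist()),open('cmd.json','w'))
s=bot.read_state();print((MM.T@(s['position']-mo)*1e3).round(1),s['joint_positions'].round(1),s['opening'])
c=cap('wrist','w7');print('mouth',proj(c,mo))
cv2.imwrite('pics/w7c.png',cv2.resize(c['image'][80:300,160:410],(500,440)))
# ring pick: start tool-x angle 60 from mouth x -> yaw 17.2+60 (+90k)
for k in (-13,77,167): print(k)
```

```text
[ 1.   0.6 82. ] [-29.8  14.6 130.5  60.4  22.7 -96.5] 0.7018686747448549
mouth [285.39003986 215.28538914]
-13
77
167
```

View pics/w7c.png

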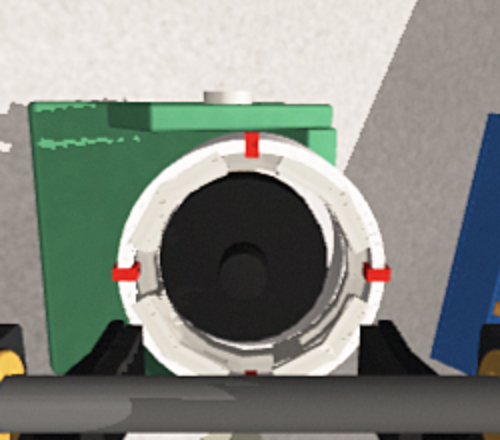

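The wheel and spacer sit home: the black cap is concentric at about (243,257) in the crop, level inside the lips, with all marks visible. Now the ring.

Run:
```python
from h import *
plan(([.45,.1,.2],yawR(95,frame(12.3,12)),1,5),([.4515,.2046,.175],yawR(92),1,8))
```

```text
[0.3568, 0.0908, -0.032, 0.0999, 0.0044, -0.0275, 1] x 5 need 2.7
[0.333, 0.0894, 0.098, 0.0668, -0.0031, 0.0847, 1] x 8 need 2.7
```

>>> {"api": "move_arm", "payload": {
  "increments": [
    [0.09,0.023,-0.008,0.025,0.0011,-0.0069,1],
    [0.18,0.046,-0.016,0.05,0.0022,-0.0138,1],
    [0.27,0.068,-0.024,0.075,0.0033,-0.0206,1],
    [0.3568,0.0908,-0.032,0.0999,0.0044,-0.0275,1],
    [0.3568,0.0908,-0.032,0.0999,0.0044,-0.0275,1]
  ]
}}

```text
time_s: 20.42
position: [0.4517, 0.0763, 0.1898]
tcp_rot: [[-0.287, 0.909, 0.301], [0.957, 0.263, 0.119], [0.029, 0.323, -0.946]]
force: [0.1, 0.5, -1.4]
opening: 0.992
grasp_force: 0.0
```

>>> {"api": "move_arm", "payload": {
  "increments": [
    [0.083,0.022,0.024,0.0167,-0.0008,0.0212,1],
    [0.166,0.045,0.049,0.0334,-0.0015,0.0424,1],
    [0.25,0.067,0.073,0.05,-0.0023,0.0635,1],
    [0.333,0.0894,0.098,0.0668,-0.0031,0.0847,1],
    [0.333,0.0894,0.098,0.0668,-0.0031,0.0847,1],
    [0.333,0.0894,0.098,0.0668,-0.0031,0.0847,1],
    [0.333,0.0894,0.098,0.0668,-0.0031,0.0847,1]
  ]
}}

```text
time_s: 21.0
position: [0.456, 0.1828, 0.1732]
tcp_rot: [[-0.034, 0.994, 0.103], [0.996, 0.025, 0.08], [0.077, 0.105, -0.992]]
force: [-0.3, 0.4, 0.3]
opening: 1.002
grasp_force: 0.0
```

Run:
```python
from h import *
s=bot.read_state();c=cap('wrist','w8');print(s['time_s'],s['position'],s['joint_positions'].round(1),s['opening'])
for t in ['ring','ring_mid']: print(t,[(np.round(r['location']).tolist(),round(r['conf'],2),at_z(c,r['location'],.0275).round(4)) for r in nets.find_in('wrist',t)])
im=c['image'].astype(int);B,G,R=im[...,0],im[...,1],im[...,2]
k,l,st,ce=cv2.connectedComponentsWithStats(((R-G>60)&(R-B>50)&(G-B<25)).astype(np.uint8))
print('red',[(ce[i].round(1).tolist(),int(st[i,4]),at_z(c,ce[i],.0105).round(4)[:2].tolist()) for i in range(1,k) if st[i,4]>8])
hsv=cv2.cvtColor(c['image'],cv2.COLOR_BGR2HSV)
k,l,st,ce=cv2.connectedComponentsWithStats(cv2.inRange(hsv,(10,110,60),(32,255,255)))
print('brass',[(ce[i].round(1).tolist(),int(st[i,4]),at_z(c,ce[i],.006).round(4)[:2].tolist()) for i in range(1,k) if 8<st[i,4]<600])
q=np.array([.4515,.2046]);
for a in (17.2,107.2,197.2,287.2):
    u=np.array([np.cos(np.radians(a)),np.sin(np.radians(a))]);print('exp',a,proj(c,[*(q+u*.036),.0105]).round(1),proj(c,[*(q+u*.046),.006]).round(1))
print('collar top',proj(c,[*q,.055]))
```

```text
21.0 [0.45602882 0.18279122 0.1731754 ] [  6.1  20.3 108.6   5.6  44.9   0.7] 1.0021852117731047
ring [([258.0, 177.0], 0.85, array([0.4405, 0.2169, 0.0275])), ([242.0, 22.0], 0.35, array([0.4236, 0.3656, 0.0275]))]
ring_mid [([258.0, 174.0], 0.82, array([0.4398, 0.2207, 0.0275]))]
red [([255.7, 155.8], 59, [0.4376, 0.2391]), ([296.7, 177.2], 37, [0.4838, 0.2167]), ([233.5, 196.3], 39, [0.4135, 0.1942]), ([275.3, 219.8], 11, [0.4606, 0.1676])]
brass [([96.1, 48.7], 14, [0.2786, 0.3398]), ([558.9, 60.8], 11, [0.7879, 0.3571]), ([558.2, 73.9], 14, [0.7899, 0.3429]), ([252.9, 146.5], 64, [0.4345, 0.2491]), ([303.8, 174.5], 54, [0.4925, 0.2196]), ([225.7, 198.2], 56, [0.4045, 0.1913]), ([276.6, 224.5], 48, [0.4627, 0.1611])]
exp 17.2 [298.5 178.5] [306.3 175.8]
exp 107.2 [258.6 156. ] [256.  147.2]
exp 197.2 [236.8 196.5] [228.5 198.5]
exp 287.2 [276.7 217.6] [278.7 224.9]
collar top [270.08187458 192.06475892]
```

The arm had not arrived: a joint-speed limit held it back. I reset my commanded pose to the measured one and go over the ring.

Run:
```python
from h import *
s=bot.read_state();print(s['qvel'].round(1))
json.dump(dict(p=s['position'].tolist(),R=s['tcp_rot'].tolist()),open('cmd.json','w'))
plan(([.4486,.2053,.16],yawR(92.8),1,7))
```

```text
[-0.5 -0.4 -0.2 -0.  -0.1  0.4]
[0.0773, -0.0268, 0.049, 0.0339, -0.0241, -0.0073, 1] x 7 need 1.1
```

>>> {"api": "move_arm", "payload": {
  "increments": [
    [0.03,-0.01,0.02,0.012,-0.009,-0.003,1],
    [0.06,-0.02,0.04,0.024,-0.018,-0.006,1],
    [0.0773,-0.0268,0.049,0.0339,-0.0241,-0.0073,1],
    [0.0773,-0.0268,0.049,0.0339,-0.0241,-0.0073,1],
    [0.0773,-0.0268,0.049,0.0339,-0.0241,-0.0073,1],
    [0.0773,-0.0268,0.049,0.0339,-0.0241,-0.0073,1]
  ]
}}

```text
time_s: 21.65
position: [0.4491, 0.2051, 0.1604]
tcp_rot: [[-0.048, 0.999, 0.001], [0.999, 0.048, 0.0], [0.0, 0.001, -1.0]]
force: [-0.3, 0.7, 0.4]
opening: 1.0
grasp_force: 0.0
```

Run:
```python
from h import *
s=bot.read_state();c=cap('wrist','w9');print(s['time_s'],s['position'],s['joint_positions'].round(1),s['opening'],s['tcp_rot'].round(3).tolist())
hsv=cv2.cvtColor(c['image'],cv2.COLOR_BGR2HSV)
k,l,st,ce=cv2.connectedComponentsWithStats(cv2.inRange(hsv,(10,110,60),(32,255,255)))
print('brass',[(ce[i].round(1).tolist(),int(st[i,4]),at_z(c,ce[i],.006).round(4)[:2].tolist()) for i in range(1,k) if 8<st[i,4]<600 and 180<ce[i][0]<390])
json.dump(dict(p=s['position'].tolist(),R=s['tcp_rot'].tolist()),open('cmd.json','w'))
```

```text
21.65 [0.44906333 0.20507684 0.1604475 ] [ 11.6  24.2 103.6  -0.   52.2   8.8] 1.000399192138889 [[-0.048, 0.999, 0.001], [0.999, 0.048, 0.0], [0.0, 0.001, -1.0]]
brass [([274.8, 156.3], 68, [0.4345, 0.2489]), ([326.8, 186.1], 60, [0.4925, 0.2196]), ([245.6, 207.5], 56, [0.4043, 0.1913]), ([297.1, 237.0], 31, [0.4636, 0.1594]), ([212.0, 262.1], 84, [0.3663, 0.1236]), ([200.9, 300.9], 151, [0.3522, 0.0721])]
```

Run:
```python
from h import *
plan(([.4486,.2052,.018],yawR(92.8),.85,7))
```

```text
[0.0004, -0.0021, 0.4748, 0.0004, -0.0, -0.0002, 0.85] x 7 need 3.4
```

>>> {"api": "move_arm", "payload": {
  "increments": [
    [0,-0.002,0.13,0,0,0,1],
    [0,-0.002,0.25,0,0,0,1],
    [0,-0.002,0.35,0,0,0,1],
    [0,-0.002,0.42,0,0,0,1],
    [0,-0.002,0.46,0,0,0,1],
    [0,-0.002,0.475,0,0,0,1],
    [0,-0.002,0.475,0,0,0,1]
  ]
}}

```text
time_s: 22.28
position: [0.4485, 0.2052, 0.0173]
tcp_rot: [[-0.048, 0.999, -0.001], [0.999, 0.048, -0.0], [-0.0, -0.001, -1.0]]
force: [0.2, -0.3, 0.4]
opening: 1.001
grasp_force: 0.0
```

>>> {"api": "move_arm", "payload": {
  "increments": [
    [0,0,0,0,0,0,0.5],
    [0,0,0,0,0,0,0.5],
    [0,0,0,0,0,0,0.5],
    [0,0,0,0,0,0,0.5],
    [0,0,0,0,0,0,0.5],
    [0,0,0,0,0,0,0.5],
    [0,0,0,0,0,0,0.5],
    [0,0,0,0,0,0,0.5]
  ]
}}

```text
time_s: 22.95
position: [0.4497, 0.2061, 0.0185]
tcp_rot: [[-0.049, 0.999, 0.003], [0.999, 0.049, 0.0], [0.0, 0.003, -1.0]]
force: [-0.8, -0.6, 6.2]
opening: 0.658
grasp_force: 30.2
```

Run:
```python
from h import *
json.dump(dict(p=[.4486,.2052,.018],R=yawR(92.8).tolist()),open('cmd.json','w'))
R=yawR(75,MM)
plan(([.4486,.2052,.19],yawR(92.8),.5,6),([.45,.12,.215],yawR(90,frame(12.3,12)),.5,8),(at(.11),R,.5,10))
```

```text
[0.0, 0.0, -0.5733, 0.0, 0.0, 0.0, 0.5] x 6 need 4.1
[-0.2839, -0.0092, -0.0834, -0.0665, 0.0055, -0.0526, 0.5] x 8 need 2.1
[-0.4219, -0.1323, 0.0075, -0.0994, 0.0131, 0.0827, 0.5] x 10 need 3.3
```

>>> {"api": "move_arm", "payload": {
  "increments": [
    [0,0,-0.05,0,0,0,0.5],
    [0,0,-0.15,0,0,0,0.5],
    [0,0,-0.28,0,0,0,0.5],
    [0,0,-0.41,0,0,0,0.5],
    [0,0,-0.52,0,0,0,0.5],
    [0,0,-0.5733,0,0,0,0.5],
    [0,0,-0.5733,0,0,0,0.5],
    [0,0,-0.5733,0,0,0,0.5]
  ]
}}

```text
time_s: 23.62
position: [0.4484, 0.2059, 0.1898]
tcp_rot: [[-0.049, 0.999, 0.002], [0.999, 0.049, -0.0], [-0.0, 0.002, -1.0]]
force: [-1.4, 0.2, -3.5]
opening: 0.662
grasp_force: 30.4
```

Run:
```python
from h import *
s=bot.read_state();c=cap('wrist','w10');print(s['position'],s['opening'],s['grasp_force'])
hsv=cv2.cvtColor(c['image'],cv2.COLOR_BGR2HSV);R=s['tcp_rot']
k,l,st,ce=cv2.connectedComponentsWithStats(cv2.inRange(hsv,(10,110,60),(32,255,255)))
for i in range(1,k):
    if 8<st[i,4]<900 and 150<ce[i][0]<420:
        e,d=ray(c,ce[i]);e=R.T@(e-s['position']);d=R.T@d;q=(e+d*(.0125-e[2])/d[2])*1e3
        print(ce[i].round(0),st[i,4],q.round(1),np.degrees(np.arctan2(-q[1],q[0])).round(1),np.hypot(q[0],q[1]).round(1))
```

```text
[0.4484067  0.20591373 0.18975973] 0.6618308113925794 30.373688489198685
[266. 176.] 198 [ 43.7 -13.3  12.5] 17.0 45.7
[354. 226.] 165 [11.7 42.9 12.5] -74.7 44.5
[407. 282.] 631 [-28.7  81.3  12.5] -109.5 86.2
```

Pins sit at +17° and −75° in the tool frame (expected +15° and −75°) and are centred within 1 mm. On to the mouth.

>>> {"api": "move_arm", "payload": {
  "increments": [
    [-0.03,-0.001,-0.009,-0.007,0.0006,-0.0055,0.5],
    [-0.07,-0.0023,-0.02,-0.0164,0.0014,-0.013,0.5],
    [-0.115,-0.0037,-0.034,-0.027,0.0022,-0.0213,0.5],
    [-0.16,-0.0052,-0.047,-0.0375,0.0031,-0.0296,0.5],
    [-0.205,-0.0066,-0.06,-0.048,0.004,-0.038,0.5],
    [-0.25,-0.0081,-0.0734,-0.0586,0.0048,-0.0463,0.5],
    [-0.2839,-0.0092,-0.0834,-0.0665,0.0055,-0.0526,0.5],
    [-0.2839,-0.0092,-0.0834,-0.0665,0.0055,-0.0526,0.5],
    [-0.2839,-0.0092,-0.0834,-0.0665,0.0055,-0.0526,0.5],
    [-0.2839,-0.0092,-0.0834,-0.0665,0.0055,-0.0526,0.5]
  ]
}}

```text
time_s: 24.5
position: [0.4495, 0.121, 0.2135]
tcp_rot: [[-0.213, 0.956, 0.201], [0.977, 0.208, 0.044], [0.001, 0.206, -0.979]]
force: [0.7, 0.4, -2.8]
opening: 0.661
grasp_force: 30.4
```

>>> {"api": "move_arm", "payload": {
  "increments": [
    [-0.042,-0.013,0,-0.01,0.0013,0.008,0.5],
    [-0.085,-0.026,0.0015,-0.02,0.0026,0.0165,0.5],
    [-0.135,-0.042,0.0024,-0.032,0.0042,0.0265,0.5],
    [-0.185,-0.058,0.0033,-0.0436,0.0057,0.036,0.5],
    [-0.235,-0.0737,0.0042,-0.0554,0.0073,0.046,0.5],
    [-0.285,-0.09,0.005,-0.067,0.0089,0.056,0.5],
    [-0.335,-0.105,0.006,-0.079,0.0104,0.0657,0.5],
    [-0.385,-0.12,0.0068,-0.0907,0.012,0.0755,0.5],
    [-0.4219,-0.1323,0.0075,-0.0994,0.0131,0.0827,0.5],
    [-0.4219,-0.1323,0.0075,-0.0994,0.0131,0.0827,0.5]
  ]
}}

```text
time_s: 25.33
position: [0.4396, -0.0128, 0.2034]
tcp_rot: [[0.017, 0.872, 0.489], [0.991, -0.079, 0.105], [0.13, 0.483, -0.866]]
force: [0.1, -0.2, -3.1]
opening: 0.657
grasp_force: 30.4
```

Run:
```python
from h import *
s=bot.read_state();R=yawR(75,MM);print((MM.T@(s['position']-mo)*1e3).round(1),s['joint_positions'].round(1),s['qvel'].round(1),np.degrees(Ro.from_matrix(s['tcp_rot'].T@R).as_rotvec()).round(1))
json.dump(dict(p=s['position'].tolist(),R=s['tcp_rot'].tolist()),open('cmd.json','w'))
plan((at(.11)-[0,0,.0012],R,.5,8),(at(.05)-[0,0,.0012],R,.5,8))
```

```text
[-1.000e-01 -9.000e-01  1.101e+02] [-32.1   9.7 130.1  50.7  26.7 -72.6] [ 3.2 -0.8 -1.6 -6.9  2.3 10. ] [ 0.   0.1 -0.2]
[0.003, -0.0006, 0.0003, 0.0, 0.0005, -0.0013, 0.5] x 8 need 0.0
[-0.0, -0.0, 0.2, 0.0, -0.0, 0.0, 0.5] x 8 need 1.4
```

>>> {"api": "move_arm", "payload": {
  "increments": [
    [0,0,0.03,0,0,0,0.5],
    [0,0,0.08,0,0,0,0.5],
    [0,0,0.13,0,0,0,0.5],
    [0,0,0.18,0,0,0,0.5],
    [0,0,0.22,0,0,0,0.5],
    [0,0,0.25,0,0,0,0.5],
    [0,0,0.27,0,0,0,0.5],
    [0,0,0.28,0,0,0,0.5],
    [0,0,0.28,0,0,0,0.5],
    [0,0,0.28,0,0,0,0.5]
  ]
}}

```text
time_s: 26.17
position: [0.4815, -0.0013, 0.1314]
tcp_rot: [[0.011, 0.872, 0.489], [0.992, -0.073, 0.108], [0.13, 0.483, -0.866]]
force: [0.5, 0.2, -4.7]
opening: 0.662
grasp_force: 30.5
```

Run:
```python
from h import *
s=bot.read_state();R=yawR(75,MM);print((MM.T@(s['position']-mo)*1e3).round(1),s['joint_positions'].round(1),np.degrees(Ro.from_matrix(s['tcp_rot'].T@R).as_rotvec()).round(1),s['force']@MM)
c=cap('wrist','w11')
T=s['tcp_rot'];im=c['image'].astype(int);B,G,Rr=im[...,0],im[...,1],im[...,2]
k,l,st,ce=cv2.connectedComponentsWithStats(((Rr-G>60)&(Rr-B>50)&(G-B<25)).astype(np.uint8))
for n,d in zip(['+x','+y','-x','-y'],[(1,0,0),(0,1,0),(-1,0,0),(0,-1,0)]): print(n,'block exp',proj(c,mo+MM@(np.array(d)*.0555)).round(1),'pin exp',proj(c,s['position']+MM@(np.array(d)*.046-[0,0,.0125])).round(1),'flange mark',proj(c,s['position']+MM@(np.array(d)*.036-[0,0,.0075])).round(1))
print('red',[(ce[i].round(1).tolist(),int(st[i,4])) for i in range(1,k) if st[i,4]>8])
k,l,st,ce=cv2.connectedComponentsWithStats(cv2.inRange(cv2.cvtColor(c['image'],cv2.COLOR_BGR2HSV),(10,110,60),(32,255,255)))
print('brass',[(ce[i].round(1).tolist(),int(st[i,4])) for i in range(1,k) if 8<st[i,4]<600])
```

```text
[ 1.5  1.4 26. ] [ -26.1   24.1  130.1   85.6   18.2 -105. ] [ 0.  -0.1  0.1] [-1.92207982  0.12673001 -4.36900763]
+x block exp [363.6 218.2] pin exp [356.1 225. ] flange mark [342.4 231.2]
+y block exp [264.1 160.5] pin exp [268.6 174.7] flange mark [272.5 191.5]
-x block exp [210.5 256.6] pin exp [220.8 258.8] flange mark [233.9 258.2]
-y block exp [304.8 305.8] pin exp [304.3 302.5] flange mark [301.1 293.7]
red [([264.2, 160.8], 137), ([269.9, 193.5], 180), ([365.3, 219.4], 121), ([338.8, 232.4], 168), ([204.5, 257.1], 14)]
brass [([266.0, 176.1], 204), ([455.9, 207.4], 82), ([443.5, 210.3], 74), ([353.9, 225.6], 175), ([462.2, 221.3], 79), ([449.4, 224.4], 82), ([439.9, 228.4], 21)]
```

The blocks match the model and the ring is about 1 mm off in y, so I correct and lower it into the gaps.

>>> {"api": "move_arm", "payload": {
  "increments": [
    [-0.003,0.0018,0.01,0,0,0,0.5],
    [-0.003,0.0018,0.02,0,0,0,0.5],
    [-0.003,0.0018,0.03,0,0,0,0.5],
    [-0.003,0.0018,0.04,0,0,0,0.5],
    [-0.003,0.0018,0.05,0,0,0,0.5],
    [-0.003,0.0018,0.05,0,0,0,0.5]
  ]
}}

```text
time_s: 26.72
position: [0.4892, -0.0017, 0.1188]
tcp_rot: [[0.013, 0.872, 0.49], [0.992, -0.075, 0.106], [0.129, 0.484, -0.865]]
force: [0.2, 0.8, -2.4]
opening: 0.658
grasp_force: 30.5
```

>>> {"api": "move_arm", "payload": {
  "increments": [
    [0,0,0.007,0,0,0,0.5],
    [0,0,0.013,0,0,0,0.5],
    [0,0,0.018,0,0,0,0.5],
    [0,0,0.022,0,0,0,0.5],
    [0,0,0.022,0,0,0,0.5],
    [0,0,0.022,0,0,0,0.5]
  ]
}}

```text
time_s: 27.22
position: [0.4921, -0.0008, 0.1133]
tcp_rot: [[0.013, 0.872, 0.49], [0.992, -0.075, 0.107], [0.129, 0.484, -0.865]]
force: [-0.8, 0.4, -4.3]
opening: 0.661
grasp_force: 30.5
```

Run:
```python
from h import *
s=bot.read_state();R=yawR(75,MM);print((MM.T@(s['position']-mo)*1e3).round(1),s['joint_positions'].round(1),np.degrees(Ro.from_matrix(s['tcp_rot'].T@R).as_rotvec()).round(1),s['force']@MM,s['moment']@MM)
```

```text
[ 1.5 -0.4  5.1] [ -25.2   27.5  129.7   95.9   17.8 -114.7] [ 0.1 -0.   0. ] [-2.69580507  0.58593034 -3.35631648] [-0.13022453  0.71961296  0.0389377 ]
```

>>> {"api": "move_arm", "payload": {
  "increments": [
    [0,0,0.003,0,0,0,0.5],
    [0,0,0.006,0,0,0,0.5],
    [0,0,0.009,0,0,0,0.5],
    [0,0,0.009,0,0,0,0.5],
    [0,0,0.009,0,0,0,0.5]
  ]
}}

```text
time_s: 27.63
position: [0.4923, -0.0007, 0.1127]
tcp_rot: [[0.014, 0.871, 0.492], [0.992, -0.075, 0.105], [0.128, 0.486, -0.865]]
force: [-12.2, -4.4, 23.3]
opening: 0.661
grasp_force: 30.3
```

```bash
cat > st.py <<'E'
from h import *
s=bot.read_state();x=MM.T@s['tcp_rot'][:,0];print(s['time_s'],(MM.T@(s['position']-mo)*1e3).round(1),s['joint_positions'].round(1),'phi',np.degrees(np.arctan2(x[1],x[0])).round(1),'F',(s['force']@MM).round(1),'M',(s['moment']@MM).round(2),s['opening'],s['grasp_force'])
E
python3 st.py
```

```text
27.6333 [ 1.4 -0.4  4.5] [ -25.1   27.6  129.8   97.2   17.8 -115.9] phi 75.0 F [ 0.6 -1.7 26.6] M [-0.39  0.45  0.06] 0.6612883502215839 30.30419896804233
```

The ring rests on the groove starts: 27 N at the expected depth, pins 10 mm inside. I turn clockwise (+z of the tool) following the groove fall.

>>> {"api": "move_arm", "payload": {
  "increments": [
    [0,0,-0.003,0,0,0.0139,0.5],
    [0,0,-0.003,0,0,0.0278,0.5],
    [0,0,-0.001,0,0,0.05,0.5],
    [0,0,0.001,0,0,0.0722,0.5],
    [0,0,0.003,0,0,0.0944,0.5],
    [0,0,0.005,0,0,0.1167,0.5],
    [0,0,0.007,0,0,0.1389,0.5],
    [0,0,0.007,0,0,0.1389,0.5]
  ]
}}

```text
time_s: 28.3
position: [0.4941, 0.0004, 0.1105]
tcp_rot: [[0.382, 0.782, 0.492], [0.865, -0.49, 0.107], [0.325, 0.385, -0.864]]
force: [-7.1, -0.4, 12.5]
opening: 0.658
grasp_force: 30.3
```

```bash
python3 st.py
```

```text
28.3 [2.1 0.3 1.6] [-24.9  28.1 129.7  98.2  17.9 -91.7] phi 49.8 F [ 0.1  1.1 14.4] M [-0.17  0.19 -0.43] 0.6580777991473744 30.281451505143195
```

>>> {"api": "move_arm", "payload": {
  "increments": [
    [0,0,0.002,0,0,0.0222,0.5],
    [0,0,0.004,0,0,0.0444,0.5],
    [0,0,0.006,0,0,0.0667,0.5],
    [0,0,0.008,0,0,0.0889,0.5],
    [0,0,0.01,0,0,0.1111,0.5],
    [0,0,0.01,0,0,0.125,0.5],
    [0,0,0.01,0,0,0.1389,0.5],
    [0,0,0.01,0,0,0.1389,0.5]
  ]
}}

```text
time_s: 28.97
position: [0.496, 0.0004, 0.1084]
tcp_rot: [[0.675, 0.549, 0.493], [0.58, -0.808, 0.107], [0.457, 0.214, -0.864]]
force: [-8.1, -1.7, 17.1]
opening: 0.658
grasp_force: 30.3
```

```bash
python3 st.py
```

```text
28.9667 [ 2.6 -0.1 -1.1] [-24.8  28.5 129.5  99.5  17.9 -68.1] phi 25.0 F [ 1.4  0.1 19. ] M [-0.24  0.15 -0.01] 0.6581706640741682 30.287043351927423
```

>>> {"api": "move_arm", "payload": {
  "increments": [
    [0,0,0,0,0,0.0111,0.5],
    [0,0,0,0,0,0.0222,0.5],
    [0,0,0,0,0,0.0278,0.5],
    [0,0,0,0,0,0.0333,0.5],
    [0,0,0,0,0,0.0333,0.5]
  ]
}}

```text
time_s: 29.38
position: [0.4963, -0.0003, 0.1084]
tcp_rot: [[0.727, 0.479, 0.493], [0.497, -0.862, 0.105], [0.475, 0.168, -0.864]]
force: [-7.9, -3.3, 16.7]
opening: 0.66
grasp_force: 30.0
```

```bash
python3 st.py
```

```text
29.3833 [ 2.7 -0.8 -1.2] [-24.8  28.5 129.5  99.4  17.8 -62.3] phi 19.3 F [ 1.  -1.6 18.7] M [-0.43  0.26  0.8 ] 0.6595779100495767 29.997753516581724
```

The torque rose to 0.8 N·m at about 55.7°, so the stop is met, with a total drop of about 6 mm. I release and withdraw along the axis.

>>> {"api": "move_arm", "payload": {
  "increments": [
    [0,0,-0.003,0,0,0.03,0.5],
    [0,0,-0.005,0,0,0.028,0.8],
    [0,0,-0.005,0,0,0.028,1],
    [0,0,-0.005,0,0,0.028,1],
    [0,0,-0.005,0,0,0.028,1],
    [0,0,-0.005,0,0,0.028,1],
    [0,0,-0.005,0,0,0.028,1],
    [0,0,-0.005,0,0,0.028,1]
  ]
}}

```text
time_s: 30.05
position: [0.495, 0.0, 0.1076]
tcp_rot: [[0.769, 0.411, 0.489], [0.415, -0.903, 0.107], [0.486, 0.121, -0.866]]
force: [0.5, 0.2, 0.7]
opening: 0.988
grasp_force: 0.0
```

>>> {"api": "move_arm", "payload": {
  "increments": [
    [0,0,-0.03,0,0,0,1],
    [0,0,-0.08,0,0,0,1],
    [0,0,-0.14,0,0,0,1],
    [0,0,-0.21,0,0,0,1],
    [0,0,-0.28,0,0,0,1],
    [0,0,-0.33,0,0,0,1],
    [0,0,-0.35,0,0,0,1],
    [0,0,-0.35,0,0,0,1],
    [0,0,-0.35,0,0,0,1]
  ]
}}

```text
time_s: 30.8
position: [0.4437, -0.0113, 0.1989]
tcp_rot: [[0.769, 0.411, 0.49], [0.415, -0.904, 0.106], [0.487, 0.122, -0.865]]
force: [-0.6, -0.2, 0.0]
opening: 1.0
grasp_force: 0.0
```

```bash
python3 st.py
python3 - <<'E'
from h import *
c=cap('wrist','w12');S=cap('side');T=cap('top')
for nm,c in (('wrist',c),('side',S),('top',T)):
    im=c['image'].astype(int);B,G,R=im[...,0],im[...,1],im[...,2]
    th=60 if nm=='wrist' else 45
    k,l,st,ce=cv2.connectedComponentsWithStats(((R-G>th)&(R-B>th-10)&(G-B<25)).astype(np.uint8))
    m0=mo+MM@[0,0,.0015]
    for i in range(1,k):
        if st[i,4]<3: continue
        out=[]
        for h in (0,-.0105):   # mouth plane / flange top plane
            e,d=ray(c,ce[i]);e=MM.T@(e-m0);d=MM.T@d;q=(e+d*(h-e[2])/d[2])[:2]*1e3
            out+=[(round(float(np.hypot(*q)),1),round(float(np.degrees(np.arctan2(q[1],q[0]))),1))]
        if out[0][0]<75: print(nm,ce[i].round(0),st[i,4],out)
E
```

```text
30.8 [  1.5  -0.4 104. ] [-31.5  10.7 130.1  52.7  25.8 -13.4] phi 14.0 F [-0.5 -0.   0.3] M [-0.04  0.49  0.01] 0.9995620007311359 0.0
wrist [302. 150.] 79 [(55.4, -1.1), (55.0, -1.9)]
wrist [272. 173.] 73 [(35.3, 35.0), (34.1, 36.5)]
wrist [229. 194.] 77 [(54.2, 89.9), (55.6, 92.5)]
wrist [320. 193.] 72 [(35.5, -51.5), (35.8, -55.4)]
wrist [343. 222.] 74 [(56.4, -90.1), (59.2, -92.6)]
wrist [250. 221.] 25 [(36.0, 124.6), (38.4, 128.3)]
wrist [273. 261.] 60 [(55.4, -178.9), (60.0, -178.3)]
side [310. 198.] 10 [(55.7, -3.4), (57.1, 1.4)]
side [312. 216.] 6 [(40.4, -61.3), (37.2, -56.5)]
side [316. 228.] 11 [(60.2, -89.8), (56.0, -88.9)]
side [298. 232.] 7 [(40.3, -134.4), (36.8, -138.6)]
side [284. 236.] 6 [(55.9, -175.9), (55.4, 179.2)]
top [275. 179.] 13 [(59.5, -3.0), (55.8, -3.7)]
top [290. 190.] 8 [(40.8, -48.7), (38.9, -54.0)]
top [268. 192.] 8 [(38.1, 29.2), (34.5, 32.0)]
top [303. 196.] 10 [(57.4, -87.5), (58.5, -91.8)]
top [257. 208.] 8 [(53.2, 87.3), (53.3, 91.9)]
top [284. 223.] 7 [(52.2, -177.2), (57.1, -177.0)]
```

The ring's marks are turned about 54° from the gaps, past the 45° fall and at the stop. The gripper is open and clear. I hand in.

```bash
python3 -c "
from rig import workorder; print(workorder.hand_in())"
```

```text
the job is handed in; nothing more can be done
None
```

The lock barrel is assembled and handed in at about 31 s of the 72 s limit. The wheel is in, the spacer is over it, and the steel ring was screwed clockwise about 55° to its stop, dropping about 6 mm. The gripper is open and clear, and I did not touch the padlock, key or escutcheon.

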